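# Hang the tool tray on the slotted uprights and put the carving tools away in it

## Robot

A 7-joint arm with a two-finger parallel gripper is mounted at the origin on the work surface. World frame = base frame: x ahead of the robot, y to its left, z up, the work surface at z = 0. Lengths are in m, angles in rad, forces in N, time in s.
With the tool pointing down it reaches from about 0.425 to 0.95 m from the base axis. Payload 4.7 kg.
Tool frame: the origin (TCP) lies between the finger pads; the fingertips stand 11 mm ahead of it and the grasp point (between the pads) lies 8 mm behind it; z points along the fingers, y is the line along which they close (so a half turn about z gives the same grasp; the last joint's range is limited). The gripper opens to 87 mm and grips with 3 to 60 N. Pads are 19 mm wide; open, the fingers measure 117 mm over their backs; the gripper's body (75 mm by 190 mm) begins 51 mm behind the grasp point.
Start: joints at [-1.191, 0.469, -0.049, 1.532, 0.024, 1.141, -0.082], TCP at [0.268, 0.619, 0.203] pointing down, gripper open.
Joint ranges: [-2.59, 2.59], [-0.33, 1.99], [-1.39, 1.29], [0.1, 2.45], [-1.04, 4.18], [0.21, 1.99], [-2.66, 2.66]. Speed limits (rad/s): [2.57, 2.57, 3.14, 3.14, 3.14, 3.14, 3.14].

## Interface

Orientations are given as a 3x3 rotation matrix whose columns are the frame's x, y, z axes.
In Python, from plant import bot, read_camera gives the robot as it stands.
- The arm moves only by the shell command python3 -m inch 'ROWS'. ROWS is JSON, a list of rows, each an object of numbers: "claw": the closure, from 0 (fully open) to 1 (shut); "x", "y", "z": the shift along the world's x, y, z in mm; "ax", "ay", "az": the turn, a rotation vector about the world's x, y, z in units of 5 degrees (1.0 is 5 degrees). A call has 1 to 12 rows; each row shifts and turns the commanded pose from where the row before left it; what a row does not reach is not made up. A row lasts 1/12 s, in which the tool goes at most 41.7 mm and 7.16 degrees, less where a joint would pass 70% of its speed; a pose out of reach is approached as far as the arm can. A call is refused whole if a number of a shift passes 41.7 or a number of a turn 1, either way. A call with a gripper value outside its range is refused whole. The fingers move at their own pace and stop on an object; the grip force is fixed at half the most. Time passes only in rows, so rows that do not move let the fingers close. It gives the time, the measured TCP pose, the force, the opening and the grip force at its end, in the units of the state.
- bot.observe(): the state, without advancing time (a new reading comes with each control period).
- read_camera(name): name is "scene" or "top" or "wrist"; returns a dict with "pixels" (384x512x3 uint8, blue, green, red), "z_map" (384x512 float32, m along the optical axis (not along the pixel's ray), 0 where there is no reading), "fx", "fy", "cx", "cy" (pixels), "k1" (the pictures are not rectified: a ray, as slopes to the right and down, at radius r is drawn at 1 + k1 r^2 times it, then the intrinsics apply), "eye" and "rotation" of the camera in the world. Camera axes: x right, y up, looking along -z (the intrinsics and any distortion apply to the point x, -y, -z); pixel columns grow to the right and rows downward; lengths in m; the calibration is good to about 2 mm. A picture is of the moment at which its call begins.
- bot.finish_job(): hands the job in; it is judged then, once.
The state is a dict: "clock": time; "joint_positions": joint angles; "qvel": joint speeds; "joint_efforts": joint torques, N m; "ee_pos": TCP position; "tcp_rot": TCP orientation; "ft_force": force on the tool from outside, world axes, zero at the start; "ft_torque": the same for the moment, N m; "finger_gap": finger opening in m; "grasp_force": force on a finger pad.
Only numpy, scipy, OpenCV 4.12 (cv2) and the standard library are available. Lean on these libraries where they do the work, as an engineer would, in place of code of your own. Each camera call takes 0.05 s, during which the arm holds its last target. There are 200 camera calls.

## Task

Hang the blue tool tray on the light grey slotted stand: hook its two tabs into the top pair of slots and push it down until both tabs have clicked fully home. Only once the empty tray is locked there, put every carving tool that is lying on the bench into it, lying down inside its walls. Leave the stone bowl, the bottle and the mug as they stand.

Things in the scene. Friction and masses are not known exactly. Their poses are not given: they have to be found in the camera images.
- rack: Light grey slotted stand, bolted down: two uprights 34 wide, 30 deep, 245 high, centred 170 apart, 136 clear between them (open above and behind; tie bar below z 50 and foot plates behind). Slots in three rows, bottoms at 45, 110, 175 above the bench. Origin on the bench midway between the uprights, in the plane of their fronts; x from front to back (tray hangs at -x), y from R to L upright, z up.
- seat_L (a point): Middle of the bottom edge of the top slot (13 wide, 42 high, wall 4 thick) in the L (+y) upright, on its front face; axes as the rack's. Behind each top slot's lower edge sits a sprung roller: the tab's beaded lip must be pushed down past it (some 12 to 25 N in all; the tray's weight is not enough); it gives way a few mm, clicks over the bead and then keeps the tray down.
- seat_R (a point): The same point of the R (-y) upright.
- tray: Blue steel tray, open above, 170 deep (x), 240 long (y), 0.45 kg, loose on the bench. Sheet 3 thick; front and side walls 50 high, back plate 87 high, rear face at x = +85. Origin centre of the underside; x to the rear, z up. Hung home, its axes are the rack's, its rear face lies on the uprights (2 play): origin at (-85, 0, 120) in the rack's frame.
- tab_L (a point): Middle of the underside of the L tab's neck at the tray's rear face, tray (85, 85, 55); meets seat_L when home. Tab 6 wide: neck 14 high (z 55 to 69) standing out 12, with a lip hanging from 5.5 behind the rear face to z 39, beaded. To enter, the tray must be 16 to 28 above home (22 best), 3.5 play sideways; push to the rear until it touches the uprights, then down.
- tab_R (a point): The same for the R (-y) tab, tray (85, -85, 55); meets seat_R when home.
- tray_grip (a point): Middle of the top edge of the tray's grip: a wooden batten 100 long along the front of the back plate's top, together 15 thick (tray x 70 to 85, z 57 to 87); point at (77.5, 0, 87). Grip about 12 below it, fingers closing along the tray's x (a finger fits behind, between the uprights), or press down on it.
- rasp: Flat rasp, 175 long, 160 g: pale wooden handle 85 long, 25 thick, to -x, brass ferrule, dark steel blade 90 x 21 x 7 to +x. Lies 5 degrees nose down. Origin where handle meets blade, at the underside: a good grip is the ferrule end of the handle, 0 to 20 back of it, 24 wide. May be absent.
- chisel: Tooth chisel, 166 long, 200 g: steel bar 18 square with a red painted band, 32 wide toothed blade at +x. Lies along its x; origin under its middle, grip there, 18 wide. May be absent.
- hammer: Carver's hammer, 160 long, 380 g: dark steel head 28 x 72 (across) x 28 high, centred at x = +35, pale wooden handle 22 wide, 24 high, to x = -109. Origin at the underside of the handle, 21 behind the head's rear face; grip the handle there, 22 wide, fingers along y. May be absent.
- stone: Dark green rubbing stone, block 110 (x) x 42 (y) x 24 high, 220 g. Origin at the centre of its underside. May be absent.
- riffler: Double-ended riffler, 144 long, 120 g: brass-coloured middle bar 80 x 14 x 14 with flat dark steel ends, along its x. Origin under its middle, grip there, 14 wide. May be absent.
- bowl: Bystander: heavy round grey-green soapstone bowl, 200 across, 85 high. Origin at the centre of its underside.
- sealer: Bystander: white bottle with a blue cap, 60 across, 150 high. Origin at the centre of its underside.
- mug: Bystander: blue mug, 80 across, 90 high. Origin at the centre of its underside.
Mind the look-alikes: they are no part of the job. What is meant by the stone is not orange or pink, and is the larger of those in its own colour.

How it is judged:
By the outcome, as a careful person would: the job done as asked, in the order asked, and still so for the second after the job is handed in, with the robot touching nothing.
Of rasp, chisel, hammer, stone, riffler only 3 to 5 are there at a start; the rules pass over those that are not, and their reading is None.
At some moment in a run one of rasp, chisel, hammer, stone, riffler may be knocked a few centimetres aside while the robot is not near it.
It also fails if it takes over 210 s, if anything falls off the work surface, if the arm or the gripper's body presses on something with over 40 N, if the wrist force passes 120 N, or if a joint passes its speed limit or range.

## Working session

There is one attempt and no reset: what is moved stays moved. The work goes in short steps, Python scripts to look and compute and a shell command to move; the robot and the scene stay as the last step left them, time stands still between calls to the robot, and variables do not carry over. Pictures are saved under pics/ and viewed, at most 14 in all, crops included, and the job is handed in when it is done.

```bash
mkdir -p pics; ls
cat > h.py <<'E'
import numpy as np, cv2
from plant import bot, read_camera
def grab(n):
    c=read_camera(n); np.savez(f'last_{n}.npz',**{k:np.asarray(v) for k,v in c.items()}); return c
def load(n):
    d=np.load(f'last_{n}.npz'); return {k:d[k] for k in d.files}
def und(c,uv):
    uv=np.atleast_2d(np.float64(uv)); K=np.array([[c['fx'],0,c['cx']],[0,c['fy'],c['cy']],[0,0,1]],float)
    d=np.stack([(uv[:,0]-c['cx'])/c['fx'],(uv[:,1]-c['cy'])/c['fy']],1); s=d.copy()
    for _ in range(20): s=d/(1+float(c['k1'])*(s**2).sum(1,keepdims=True))
    return s
def rays(c,uv):
    s=und(c,uv); return np.c_[s[:,0],-s[:,1],-np.ones(len(s))]@np.array(c['rotation']).T
def onz(c,uv,z):
    r=rays(c,uv); e=np.array(c['eye']); return e+r*((z-e[2])/r[:,2])[:,None]
def cloud(c):
    h,w=c['z_map'].shape; u,v=np.meshgrid(np.arange(w),np.arange(h))
    P=np.array(c['eye'])+rays(c,np.c_[u.ravel(),v.ravel()])*c['z_map'].reshape(-1,1)
    P[c['z_map'].ravel()==0]=np.nan; return P.reshape(h,w,3)
def proj(c,P):
    q=(np.atleast_2d(P)-np.array(c['eye']))@np.array(c['rotation']); s=np.c_[q[:,0],-q[:,1]]/-q[:,2:]
    s=s*(1+float(c['k1'])*(s**2).sum(1,keepdims=True)); return np.c_[s[:,0]*c['fx']+c['cx'],s[:,1]*c['fy']+c['cy']]
E
python3 - <<'E'
from h import *
for n in('scene','top','wrist'):
    c=grab(n); print(n,np.round(c['eye'],3),np.round(c['rotation'],2).tolist(),c['fx'],c['cx'],c['cy'],c['k1'])
    if n!='wrist': cv2.imwrite(f'pics/{n}0.png',cv2.resize(c['pixels'],(800,600),interpolation=cv2.INTER_CUBIC))
o=bot.observe(); print(o)
E
```

```text
pics
scene [1.15  0.683 0.811] [[-0.71, -0.44, 0.55], [0.7, -0.44, 0.56], [-0.0, 0.78, 0.62]] 388.9234540459746 256.12382758729444 190.88081285280578 -0.006743055438488329
top [0.289 0.091 1.434] [[0.09, 0.98, -0.2], [-1.0, 0.09, -0.02], [0.0, 0.2, 0.98]] 486.3103673629026 257.50910041322334 192.10752210716444 0.06793732675023686
wrist [0.195 0.65  0.383] [[0.4, -0.88, -0.26], [0.92, 0.38, 0.12], [-0.0, -0.29, 0.96]] 318.0273935026649 258.18619156859404 193.012336369816 0.019920207798466462
{'clock': 0.15, 'joint_positions': array([-1.19091524,  0.46922951, -0.04862569,  1.53335234,  0.02410441,
        1.14102065, -0.08230434]), 'qvel': array([-0.00071865, -0.00143491, -0.00056126, -0.00315895,  0.0010025 ,
        0.0005666 , -0.00112992]), 'joint_efforts': array([ 5.48787648e-04, -5.08426559e+01, -8.08827952e-02, -2.36420989e+01,
       -6.14101533e-02,  3.56285193e-02,  1.17616300e-04]), 'ee_pos': array([0.26809084, 0.61897593, 0.20228706]), 'tcp_rot': array([[-9.17625524e-01,  3.97445732e-01, -5.35434426e-04],
       [ 3.97446092e-01,  9.17624576e-01, -1.31982870e-03],
       [-3.32324959e-05, -1.42391482e-03, -9.99998986e-01]]), 'ft_force': array([ 0.33809497, -0.36465044,  0.12768737]), 'ft_torque': array([ 0.04359092, -0.00310567, -0.03003149]), 'grasp_force': 0.0, 'finger_gap': 0.08689496606540177}
```

View pics/scene0.png

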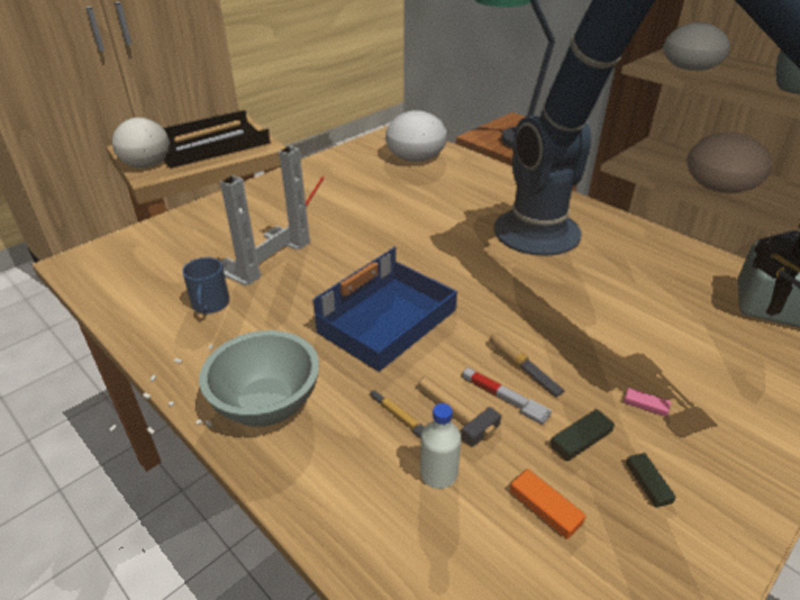

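View pics/top0.png

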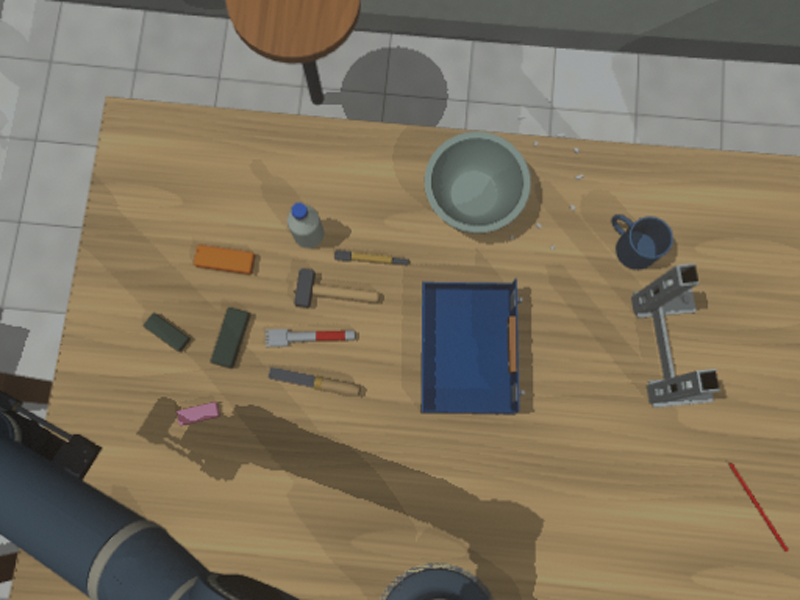

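The scene view shows the tray at (385,310), the stand at (265,220), the mug at (206,285), the bowl at (260,378) and the bottle at (440,450). The top view shows all five tools: riffler (370,258), hammer (335,290), chisel (310,337), rasp (315,382) and stone.

Stone candidates in the top view are dark green (230,337), smaller dark green (167,332), orange (224,259) and pink (198,413). The larger dark green one at (230,337) fits the description.

```bash
python3 - <<'E'
from h import *
t=load('top'); s=load('scene'); Pt=cloud(t); Ps=cloud(s)
def rect(P):
    r=cv2.minAreaRect(np.float32(P[:,:2]*1000)); b=cv2.boxPoints(r); return np.round(r[0],1),np.round(r[1],1),round(r[2],1)
# bench height
for c,P,n in((t,Pt,'top'),(s,Ps,'scene')):
    hsv=cv2.cvtColor(c['pixels'],cv2.COLOR_BGR2HSV); x,y,z=P[...,0],P[...,1],P[...,2]
    near=(z>-.02)&(z<.3)&(x>.15)&(x<1.0)&(y>-.7)&(y<.6)
    print(n,'bench',np.nanmedian(z[near&(z<.004)]))
    # rack
    g=near&(y<-.3)&(hsv[...,1]<70)
    m=g&(z>.232); k,l,st,ce=cv2.connectedComponentsWithStats(m.astype(np.uint8))
    for i in range(1,k):
        if st[i,4]>8: print('  ptop',st[i,4],ce[i].round(),rect(P[l==i]),np.nanmedian(z[l==i]))
    # tray
    m=near&(hsv[...,0]>105)&(hsv[...,0]<125)&(hsv[...,1]>120)&(y>-.3)&(x<.75)&(z<.2)
    k,l,st,ce=cv2.connectedComponentsWithStats(m.astype(np.uint8)); i=1+st[1:,4].argmax(); Q=P[l==i]
    print('  tray',st[i,4],ce[i].round(),rect(Q),'floor',np.percentile(Q[:,2],[5,30,95,99.5]).round(4)); print('   hi',rect(Q[Q[:,2]>.06]),'rim',rect(Q[(Q[:,2]>.044)&(Q[:,2]<.056)]))
    # tools
    m=near&(z>.006)&(z<.05)&(y>-.05)&(x>.15); m=cv2.morphologyEx(m.astype(np.uint8),cv2.MORPH_OPEN,np.ones((2,2)))
    k,l,st,ce=cv2.connectedComponentsWithStats(m)
    for i in range(1,k):
        if st[i,4]>60: Q=P[l==i]; print('  obj',st[i,4],ce[i].round(),rect(Q),np.percentile(Q[:,2],95).round(4),c['pixels'][l==i].mean(0).round())
# wooden batten in tray
E
python3 - <<'E'
from h import *
s=load('scene');t=load('top')
a=cv2.resize(s['pixels'][90:190,120:220],(600,600),interpolation=cv2.INTER_CUBIC); cv2.imwrite('pics/rack.png',a)
b=cv2.resize(t['pixels'][185:285,85:185],(600,600),interpolation=cv2.INTER_CUBIC); cv2.imwrite('pics/stones.png',b)
E
```

```text
top bench 7.805300001395565e-05
  ptop 121 [437. 176.] (array([ 619. , -335.7]), array([37.9, 31.4]), 9.5) 0.24277341294585142
  ptop 102 [450. 243.] (array([ 452.8, -369.3]), array([33.6, 30.7]), 13.2) 0.243998578552851
  tray 3622 [302. 225.] (array([500.7, -24.4]), array([236.6, 141.3]), 4.8) floor [-0.0017  0.0018  0.009   0.0505]
   hi (array([0., 0.]), array([0., 0.]), 0.0) rim (array([384.3, -42. ]), array([  0.7, 120.8]), 5.4)
  obj 1508 [302. 121.] (array([817.5,   5.6]), array([110.5, 140.7]), 55.5) nan [111. 117. 105.]
  obj 72 [201. 156.] (array([680.3, 295.6]), array([18.7, 52.2]), 39.1) 0.037 [76. 90. 95.]
  obj 576 [144. 167.] (array([628.3, 461.8]), array([111. ,  44.1]), 88.3) nan [ 48.  96. 146.]
  obj 216 [236. 166.] (array([660.2, 181.1]), array([ 17.3, 140.5]), 1.2) nan [ 70.  99. 112.]
  obj 597 [210. 187.] (array([571.3, 242.6]), array([161.6,  70.2]), 77.0) nan [ 79.  99. 112.]
  obj 69 [282. 184.] (array([612.7,  42.7]), array([ 3. , 58.1]), 4.1) nan [64. 49. 43.]
  obj 66 [305. 184.] (array([617.9, -23. ]), array([ 3.5, 59.1]), 5.0) nan [65. 49. 41.]
  obj 5
[... 1245 characters left out ...]
1.9, 163.2]), 9.9) nan [111. 116. 145.]
  obj 717 [298. 265.] (array([591.7, 272.4]), array([171. , 131.4]), 52.5) nan [ 79. 104. 124.]
  obj 266 [415. 257.] (array([337.4, 478. ]), array([40.8, 80.5]), 35.2) nan [120. 101. 178.]
  obj 216 [257. 264.] (array([671.7, 212.8]), array([180.9,  46.7]), 72.4) nan [ 70. 114. 140.]
  obj 661 [373. 278.] (array([475.4, 436.5]), array([ 35.9, 127.5]), 76.9) nan [46. 59. 59.]
  obj 509 [417. 307.] (array([479. , 555.1]), array([85., 47.]), 58.8) nan [44. 57. 57.]
  obj 269 [282. 305.] (array([703.9, 326.9]), array([32.9, 66.8]), 66.4) 0.0444 [116. 131. 132.]
  obj 919 [351. 322.] (array([625.5, 467.7]), array([105. ,  58.2]), 84.6) nan [ 43.  98. 188.]
```

View pics/rack.png

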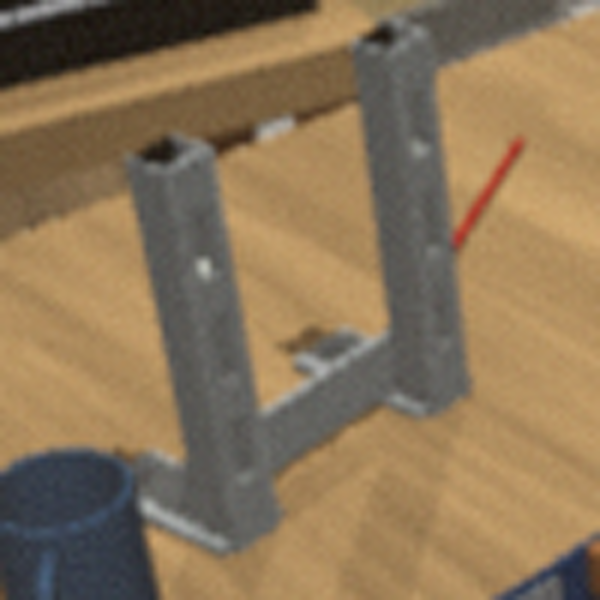

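View pics/stones.png

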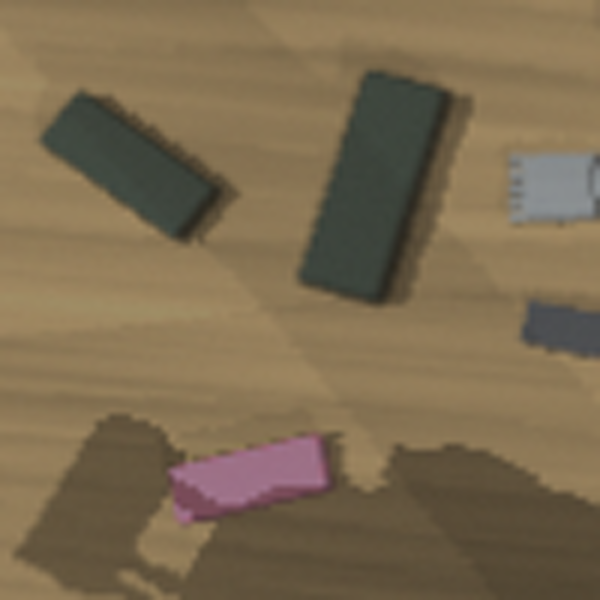

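The crop shows the larger dark green block at crop (375,185), 110 x 42, so that is the stone. The smaller green one at (130,165) and the pink one at (250,475) are look-alikes. The rack crop shows both uprights with the top slots at about (205,240) and (415,130). Rack yaw is about 11.1° and tray yaw about 4.8°. Now moving over the tray grip.

```bash
python3 -m inch '[{"claw":0,"x":12,"y":-35,"z":6,"az":0.6},{"claw":0,"x":12,"y":-35,"z":6,"az":0.6},{"claw":0,"x":12,"y":-35,"z":6,"az":0.6},{"claw":0,"x":12,"y":-35,"z":6,"az":0.6},{"claw":0,"x":12,"y":-35,"z":6,"az":0.6},{"claw":0,"x":12,"y":-35,"z":6,"az":0.6},{"claw":0,"x":12,"y":-35,"z":6,"az":0.6},{"claw":0,"x":12,"y":-35,"z":6,"az":0.6},{"claw":0,"x":12,"y":-35,"az":0.8},{"claw":0,"x":12,"y":-35},{"claw":0,"x":12,"y":-35},{"claw":0,"x":12,"y":-35}]'
python3 -m inch '[{"claw":0,"x":12,"y":-35},{"claw":0,"x":12,"y":-35},{"claw":0,"x":12,"y":-35},{"claw":0,"x":12,"y":-35},{"claw":0,"x":12,"y":-35},{"claw":0,"x":12,"y":-35},{"claw":0,"x":12,"y":-35},{"claw":0,"x":12,"y":-35},{"claw":0,"x":0,"y":0},{"claw":0,"x":0,"y":0}]'
python3 - <<'E'
from h import *
c=grab('wrist'); cv2.imwrite('pics/w1.png',cv2.resize(c['pixels'],(800,600)))
o=bot.observe(); print(o['clock'],o['ee_pos'],o['tcp_rot'].round(3).tolist(),o['ft_force'])
P=cloud(c);hsv=cv2.cvtColor(c['pixels'],cv2.COLOR_BGR2HSV)
z=P[...,2]; print(np.nanmin(z),np.nanmax(z))
m=(hsv[...,0]>3)&(hsv[...,0]<20)&(hsv[...,1]>110)&(z>.06)&(z<.11)
k,l,st,ce=cv2.connectedComponentsWithStats(m.astype(np.uint8))
for i in range(1,k):
    if st[i,4]>50: Q=P[l==i]; r=cv2.minAreaRect(np.float32(Q[:,:2]*1000)); print(st[i],r,np.nanpercentile(Q[:,2],[50,95]))
m=(z>.078)&(z<.1); Q=P[m]; print(len(Q),cv2.minAreaRect(np.float32(Q[:,:2]*1000)),np.nanmedian(Q[:,2]))
E
```

```text
0.2 [0.26814768 0.61904375 0.2024025 ] [[-0.918, 0.397, -0.0], [0.397, 0.918, -0.001], [-0.0, -0.001, -1.0]] [-0.70875887 -0.07151109 -0.01037133]
-0.7602435026867121 0.33446992349136007
0 ((0.0, 0.0), (0.0, 0.0), 0.0) naninvalid input at $[0]: expected keys claw, x, y, z, ax, ay, az
invalid input at $[0]: expected keys claw, x, y, z, ax, ay, az
  return np.nanmean(a, axis, out=out, keepdims=keepdims)
```

View pics/w1.png

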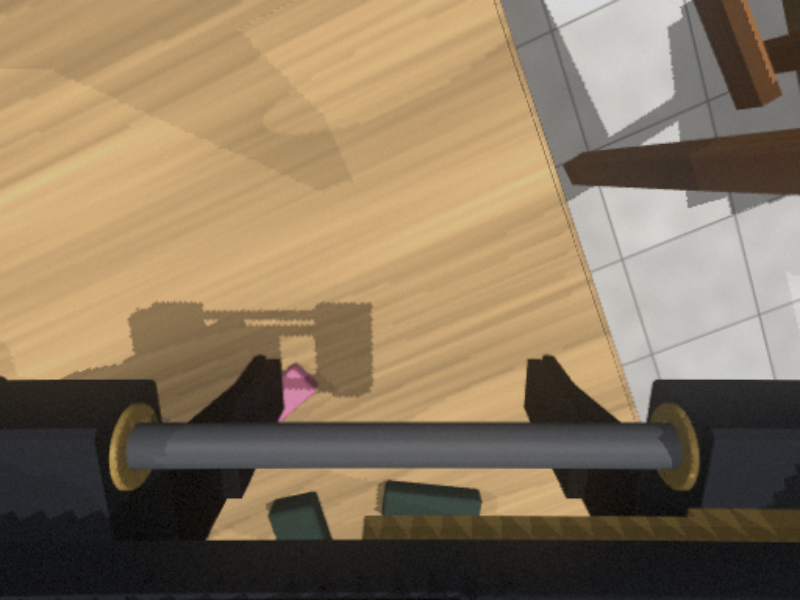

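The moves were refused because every row needs all seven keys, so the arm has not moved. The wrist picture shows the fingers at (260,400) and (545,400), and the camera looks to the tool's +x side.

```bash
python3 -m inch '[{"claw":0,"x":12,"y":-35,"z":6,"ax":0,"ay":0,"az":0.6},{"claw":0,"x":12,"y":-35,"z":6,"ax":0,"ay":0,"az":0.6},{"claw":0,"x":12,"y":-35,"z":6,"ax":0,"ay":0,"az":0.6},{"claw":0,"x":12,"y":-35,"z":6,"ax":0,"ay":0,"az":0.6},{"claw":0,"x":12,"y":-35,"z":6,"ax":0,"ay":0,"az":0.6},{"claw":0,"x":12,"y":-35,"z":6,"ax":0,"ay":0,"az":0.6},{"claw":0,"x":12,"y":-35,"z":6,"ax":0,"ay":0,"az":0.6},{"claw":0,"x":12,"y":-35,"z":6,"ax":0,"ay":0,"az":0.6},{"claw":0,"x":12,"y":-35,"z":0,"ax":0,"ay":0,"az":0.8},{"claw":0,"x":12,"y":-35,"z":0,"ax":0,"ay":0,"az":0},{"claw":0,"x":12,"y":-35,"z":0,"ax":0,"ay":0,"az":0},{"claw":0,"x":12,"y":-35,"z":0,"ax":0,"ay":0,"az":0}]'
python3 -m inch '[{"claw":0,"x":12,"y":-35,"z":0,"ax":0,"ay":0,"az":0},{"claw":0,"x":12,"y":-35,"z":0,"ax":0,"ay":0,"az":0},{"claw":0,"x":12,"y":-35,"z":0,"ax":0,"ay":0,"az":0},{"claw":0,"x":12,"y":-35,"z":0,"ax":0,"ay":0,"az":0},{"claw":0,"x":12,"y":-35,"z":0,"ax":0,"ay":0,"az":0},{"claw":0,"x":12,"y":-35,"z":0,"ax":0,"ay":0,"az":0},{"claw":0,"x":12,"y":-35,"z":0,"ax":0,"ay":0,"az":0},{"claw":0,"x":12,"y":-35,"z":0,"ax":0,"ay":0,"az":0},{"claw":0,"x":0,"y":0,"z":0,"ax":0,"ay":0,"az":0},{"claw":0,"x":0,"y":0,"z":0,"ax":0,"ay":0,"az":0}]'
python3 - <<'E'
from h import *
c=grab('wrist'); cv2.imwrite('pics/w2.png',cv2.resize(c['pixels'],(800,600)))
o=bot.observe(); print(o['clock'],o['ee_pos'],o['tcp_rot'].round(3).tolist(),o['ft_force'])
P=cloud(c);z=P[...,2];x=P[...,0]
m=(z>.076)&(z<.1)&(P[...,1]<0); Q=P[m]; print(len(Q),cv2.minAreaRect(np.float32(Q[:,:2]*1000)),np.nanmedian(Q[:,2]))
m=(z>.042)&(z<.056); Q=P[m]; print(len(Q),Q.min(0),Q.max(0))
E
```

```text
clock: 1.2
ee_pos: [0.4125, 0.1975, 0.2512]
tcp_rot: [[-0.997, -0.08, 0.0], [-0.08, 0.997, 0.0], [-0.0, 0.0, -1.0]]
ft_force: [1.2, 0.0, -0.4]
finger_gap: 0.0869
grasp_force: 0.0
clock: 2.03
ee_pos: [0.5082, -0.0829, 0.2509]
tcp_rot: [[-0.997, -0.075, -0.0], [-0.075, 0.997, -0.0], [0.001, -0.0, -1.0]]
ft_force: [-0.1, 0.7, 0.4]
finger_gap: 0.087
grasp_force: 0.0
2.0833 [ 0.50800952 -0.08072894  0.25075661] [[-0.997, -0.078, -0.001], [-0.078, 0.997, 0.0], [0.001, 0.001, -1.0]] [-0.37130544  0.69265461 -1.27542412]
2276 ((577.6986694335938, -193.0074005126953), (338.45733642578125, 331.5738830566406), 10.464552879333496) 0.08596164396123523
3761 [ 0.3755177 -0.3879069  0.0420026] [0.74257374 0.08128738 0.05598395]
```

View pics/w2.png

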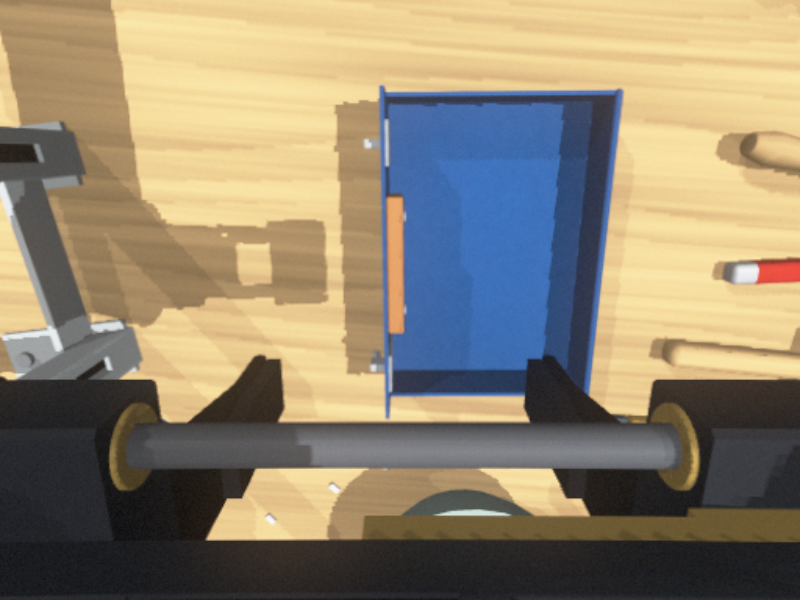

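The wrist view shows the batten clearly at (396,265), the tabs at (370,143) and (378,360), and the tray rim from (380,90) to (388,415).

Run:
```python
from h import *
c=load('wrist');P=cloud(c);hsv=cv2.cvtColor(c['pixels'],cv2.COLOR_BGR2HSV)
m=np.zeros(hsv.shape[:2],np.uint8); sub=(slice(110,230),slice(235,270))
m[sub]=((hsv[...,0]<18)&(hsv[...,1]>120))[sub]; 
k,l,st,ce=cv2.connectedComponentsWithStats(m); i=1+st[1:,4].argmax(); v,u=np.where(l==i)
print('mask',len(u),'depth z',np.nanpercentile(P[v,u,2],[5,50,95]))
Q=onz(c,np.c_[u,v],.087); print('batten',cv2.minAreaRect(np.float32(Q[:,:2]*1000)))
# rear plate top edge pts, front wall corners
for uv,z in (((380,88),.087),((388,416),.087),((621,91),.05),((587,396),.05),((404,195),.087),((405,333),.087),((388,196),.087),((390,333),.087)):
    print(uv,onz(c,[np.array(uv)*.64],z)[0].round(4))
t=load('top'); 
P=cloud(t); h=cv2.cvtColor(t['pixels'],cv2.COLOR_BGR2HSV); m=(h[...,0]<18)&(h[...,1]>150); m[:, :318]=0;m[:,340:]=0;m[:195]=0;m[250:]=0
v,u=np.where(m); Q=onz(t,np.c_[u,v],.087); print('top batten',len(u),cv2.minAreaRect(np.float32(Q[:,:2]*1000)),np.median(P[v,u,2]))
```

```text
mask 832 depth z [0.0849878  0.08621133 0.08745774]
batten ((506.5249328613281, -89.9381103515625), (98.36334991455078, 10.077014923095703), 4.265072345733643)
(380, 88) [ 0.3912 -0.1073  0.087 ]
(388, 416) [ 0.6259 -0.0866  0.087 ]
(621, 91) [0.3767 0.0609 0.05  ]
(587, 396) [0.615  0.0807 0.05  ]
(404, 195) [ 0.4568 -0.0869  0.087 ]
(405, 333) [ 0.5564 -0.0786  0.087 ]
(388, 196) [ 0.4583 -0.0977  0.087 ]
(390, 333) [ 0.5572 -0.0897  0.087 ]
top batten 0 ((0.0, 0.0), (0.0, 0.0), 0.0) nan
  return _methods._mean(a, axis=axis, dtype=dtype,
  ret = ret.dtype.type(ret / rcount)
```

```bash
python3 -m inch '[{"claw":0,"x":0,"y":-9.5,"z":-23,"ax":0,"ay":0,"az":0},{"claw":0,"x":-1,"y":0,"z":-23,"ax":0,"ay":0,"az":0},{"claw":0.1,"x":0,"y":0,"z":-23,"ax":0,"ay":0,"az":0},{"claw":0.2,"x":0,"y":0,"z":-23,"ax":0,"ay":0,"az":0},{"claw":0.3,"x":0,"y":0,"z":-23,"ax":0,"ay":0,"az":0},{"claw":0.4,"x":0,"y":0,"z":-23,"ax":0,"ay":0,"az":0},{"claw":0.4,"x":0,"y":0,"z":-23,"ax":0,"ay":0,"az":0},{"claw":0.5,"x":0,"y":0,"z":-23,"ax":0,"ay":0,"az":0},{"claw":1,"x":0,"y":0,"z":0,"ax":0,"ay":0,"az":0},{"claw":1,"x":0,"y":0,"z":0,"ax":0,"ay":0,"az":0},{"claw":1,"x":0,"y":0,"z":0,"ax":0,"ay":0,"az":0},{"claw":1,"x":0,"y":0,"z":0,"ax":0,"ay":0,"az":0}]'
```

```text
clock: 3.08
ee_pos: [0.5085, -0.0896, 0.0686]
tcp_rot: [[-0.997, -0.081, 0.003], [-0.081, 0.997, 0.0], [-0.003, 0.0, -1.0]]
ft_force: [0.6, 0.1, 0.5]
finger_gap: 0.0281
grasp_force: 0.0
```

```bash
python3 -m inch '[{"claw":1,"x":0,"y":0,"z":0,"ax":0,"ay":0,"az":0},{"claw":1,"x":0,"y":0,"z":0,"ax":0,"ay":0,"az":0},{"claw":1,"x":0,"y":0,"z":0,"ax":0,"ay":0,"az":0},{"claw":1,"x":0,"y":0,"z":10,"ax":0,"ay":0,"az":0},{"claw":1,"x":0,"y":0,"z":20,"ax":0,"ay":0,"az":0},{"claw":1,"x":0,"y":0,"z":28,"ax":0,"ay":0,"az":0},{"claw":1,"x":0,"y":0,"z":28,"ax":0,"ay":0,"az":0},{"claw":1,"x":0,"y":0,"z":28,"ax":0,"ay":0,"az":0},{"claw":1,"x":0,"y":0,"z":20,"ax":0,"ay":0,"az":0},{"claw":1,"x":0,"y":0,"z":10,"ax":0,"ay":0,"az":0},{"claw":1,"x":0,"y":0,"z":0,"ax":0,"ay":0,"az":0},{"claw":1,"x":0,"y":0,"z":0,"ax":0,"ay":0,"az":0}]'
python3 - <<'E'
from h import *
c=grab('wrist'); s=grab('scene')
a=cv2.resize(c['pixels'],(400,300));b=cv2.resize(s['pixels'][60:260,100:367],(400,300)); cv2.imwrite('pics/w3.png',np.hstack([a,b]))
o=bot.observe(); print(o['clock'],o['ee_pos'],o['tcp_rot'].round(3).tolist(),o['ft_force'],o['ft_torque'],o['finger_gap'],o['grasp_force'])
P=cloud(c);hsv=cv2.cvtColor(c['pixels'],cv2.COLOR_BGR2HSV); m=(hsv[...,0]>105)&(hsv[...,0]<125)&(hsv[...,1]>120)&(P[...,2]>.1)
# floor plane fit robust
Q=P[m]; print(len(Q))
best=None; rng=np.random.default_rng(0)
for _ in range(300):
    p=Q[rng.choice(len(Q),3)]; n=np.cross(p[1]-p[0],p[2]-p[0]); n/=np.linalg.norm(n)+1e-12
    if abs(n[2])<.8: continue
    k=(abs((Q-p[0])@n)<.003).sum()
    if best is None or k>best[0]: best=(k,n*np.sign(n[2]),p[0])
k,n,p=best; I=Q[abs((Q-p)@n)<.003]; C=I.mean(0); n=np.linalg.svd(I-C)[2][2]; n*=np.sign(n[2]); print('floor',k,C,'n',n.round(4),'tilt deg',np.degrees(n[:2]))
E
```

```text
clock: 4.08
ee_pos: [0.507, -0.09, 0.211]
tcp_rot: [[-0.997, -0.08, -0.0], [-0.08, 0.997, 0.0], [0.0, 0.0, -1.0]]
ft_force: [0.5, 0.1, -0.7]
finger_gap: 0.0002
grasp_force: 0.0
4.1833 [ 0.50615743 -0.0898649   0.20961391] [[-0.997, -0.08, -0.003], [-0.08, 0.997, 0.0], [0.003, 0.0, -1.0]] [-0.4801752  -0.70497198  0.31456187] [0.06167837 0.00772828 0.04391603] 0.0002915952351519336 0.0
15
floor 7 [ 0.49986824 -0.10865619  0.26227375] n [0.978  0.2046 0.0415] tilt deg [56.03300382 11.72429408]
```

View pics/w3.png

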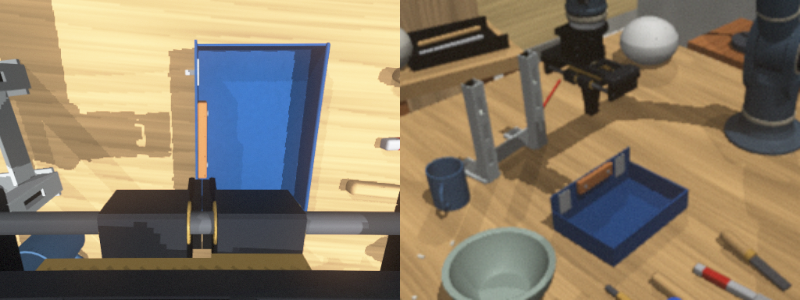

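The wrist view (left) shows the fingers shut at (203,190) with the batten still at (203,140). The scene view (right) shows the tray still on the bench, so the grasp missed. Checking the geometry.

Run:
```python
from h import *
o=bot.observe(); R=o['tcp_rot'];p=o['ee_pos']; tip=p+R[:,2]*.011
c=load('wrist');s=load('scene')
print('wrist eye',c['eye'],'tip px (800)',proj(c,tip)/.64,'scene tip px',proj(s,tip),'crop',(proj(s,tip)-[100,60])*1.5)
hsv=cv2.cvtColor(s['pixels'],cv2.COLOR_BGR2HSV);P=cloud(s)
m=np.zeros(hsv.shape[:2],np.uint8);b=(slice(150,200),slice(200,260)); m[b]=((hsv[...,0]<14)&(hsv[...,1]>130))[b]
k,l,st,ce=cv2.connectedComponentsWithStats(m)
for i in range(1,k):
  if st[i,4]>30:
    v,u=np.where(l==i); Q=P[v,u]; print(st[i],np.nanmedian(Q,0),np.nanmin(Q,0),np.nanmax(Q,0))
d=(P[...,2]>.15)&(P[...,2]<.23)&(P[...,0]>.4)&(P[...,0]<.6)&(P[...,1]>-.25)
print('finger pts',d.sum(),np.nanmedian(P[d],0))
print('batten corners seen',np.round(Pw:=cloud(c)[100:120,128:134].reshape(-1,3).mean(0),3))
a=s['pixels'][60:180,150:310]; cv2.imwrite('pics/sc.png',cv2.resize(a,(800,600),interpolation=cv2.INTER_CUBIC))
```

```text
wrist eye [ 0.42755255 -0.09703805  0.39190304] tip px (800) [[405.18365043 348.89977956]] scene tip px [[228.32590135 143.18610981]] crop [[192.48885202 124.77916471]]
[218 168  23  21 163] [ 0.51822145 -0.0832109   0.07846764] [ 0.46494583 -0.09211079  0.05792964] [ 0.55959516 -0.076436    0.09094139]
finger pts 2 [ 0.514734   -0.08825834  0.22927464]
batten corners seen [nan nan nan]
```

View pics/sc.png

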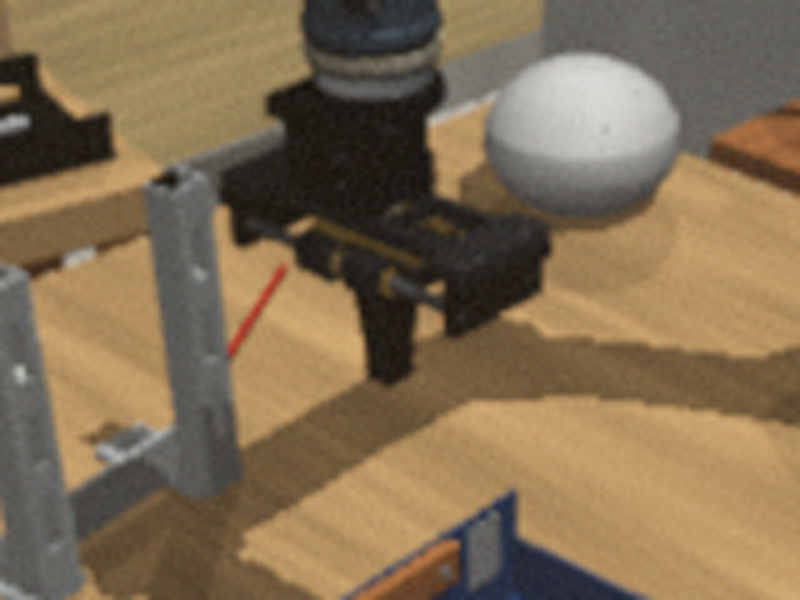

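The tool is right over the batten. The fingers were simply still closing (28 mm gap) when the lift began. I will wait for grip force this time, and check the tip height by depth first.

Run:
```python
from h import *
c=load('wrist');s=load('scene');P=cloud(c)
print(P[226:262:4,262].round(4).tolist())
Ps=cloud(s); print(Ps[118:138:2,227].round(4).tolist())
hsv=cv2.cvtColor(c['pixels'],cv2.COLOR_BGR2HSV)
m=np.zeros(hsv.shape[:2],np.uint8); b=(slice(110,235),slice(245,272)); m[b]=((hsv[...,0]<18)&(hsv[...,1]>120))[b]
v,u=np.where(m); Q=onz(c,np.c_[u,v],.087); r=cv2.minAreaRect(np.float32(Q[:,:2]*1000)); print(r, Q.min(0),np.nanmedian(P[v,u,2]))
```

```text
[[0.5543, -0.0827, 0.0868], [0.4972, -0.0892, 0.2301], [0.4971, -0.0893, 0.2357], [0.4969, -0.0894, 0.2411], [0.4973, -0.0894, 0.245], [0.4971, -0.0895, 0.2499], [0.4973, -0.0895, 0.2538], [0.4973, -0.0896, 0.2578], [0.4968, -0.0897, 0.2626]]
[[0.5371, -0.0526, 0.308], [0.5161, -0.0782, 0.2844], [0.5157, -0.0791, 0.2775], [0.5165, -0.0787, 0.2716], [0.5143, -0.0818, 0.2631], [0.5169, -0.0792, 0.2586], [0.517, -0.0796, 0.252], [0.5148, -0.0828, 0.2432], [0.5196, -0.0774, 0.2408], [0.5139, -0.0848, 0.2287]]
((506.42608642578125, -90.37611389160156), (98.8709716796875, 10.569360733032227), 4.340860366821289) [ 0.45717507 -0.09924447  0.087     ] 0.08626129476592143
```

```bash
python3 -m inch '[{"claw":0.6,"x":0,"y":0,"z":0,"ax":0,"ay":0,"az":0},{"claw":0.6,"x":0,"y":0,"z":0,"ax":0,"ay":0,"az":0},{"claw":0.6,"x":0,"y":0,"z":0,"ax":0,"ay":0,"az":0},{"claw":0.6,"x":0,"y":0,"z":0,"ax":0,"ay":0,"az":0},{"claw":0.6,"x":0,"y":0,"z":0,"ax":0,"ay":0,"az":0},{"claw":0.6,"x":0,"y":0,"z":0,"ax":0,"ay":0,"az":0}]'
```

```text
clock: 4.68
ee_pos: [0.5072, -0.0901, 0.2109]
tcp_rot: [[-0.997, -0.08, -0.0], [-0.08, 0.997, 0.0], [0.0, 0.0, -1.0]]
ft_force: [-0.6, 0.8, -0.1]
finger_gap: 0.0307
grasp_force: 0.0
```

Both cameras' depth puts the fingertips at z≈0.228 with the TCP reading 0.210. The tips therefore really stand about 18 mm above the reported TCP, which explains the miss (I closed just above the batten). I'll descend lower to TCP 0.038; this is safe under either reading.

```bash
python3 -m inch '[{"claw":0.4,"x":0,"y":0,"z":-10,"ax":0,"ay":0,"az":0},{"claw":0.4,"x":0,"y":0,"z":-30,"ax":0,"ay":0,"az":0},{"claw":0.4,"x":0,"y":0,"z":-30,"ax":0,"ay":0,"az":0},{"claw":0.4,"x":0,"y":0,"z":-22,"ax":0,"ay":0,"az":0},{"claw":0.4,"x":0,"y":0,"z":-20,"ax":0,"ay":0,"az":0},{"claw":0.4,"x":0,"y":0,"z":-20,"ax":0,"ay":0,"az":0},{"claw":0.4,"x":0,"y":0,"z":-20,"ax":0,"ay":0,"az":0},{"claw":0.4,"x":0,"y":0,"z":-20,"ax":0,"ay":0,"az":0}]'
python3 -m inch '[{"claw":1,"x":0,"y":0,"z":0,"ax":0,"ay":0,"az":0},{"claw":1,"x":0,"y":0,"z":0,"ax":0,"ay":0,"az":0},{"claw":1,"x":0,"y":0,"z":0,"ax":0,"ay":0,"az":0},{"claw":1,"x":0,"y":0,"z":0,"ax":0,"ay":0,"az":0},{"claw":1,"x":0,"y":0,"z":0,"ax":0,"ay":0,"az":0},{"claw":1,"x":0,"y":0,"z":0,"ax":0,"ay":0,"az":0},{"claw":1,"x":0,"y":0,"z":0,"ax":0,"ay":0,"az":0},{"claw":1,"x":0,"y":0,"z":0,"ax":0,"ay":0,"az":0},{"claw":1,"x":0,"y":0,"z":0,"ax":0,"ay":0,"az":0},{"claw":1,"x":0,"y":0,"z":0,"ax":0,"ay":0,"az":0}]'
```

```text
clock: 5.35
ee_pos: [0.5069, -0.0901, 0.0375]
tcp_rot: [[-0.997, -0.08, -0.001], [-0.08, 0.997, -0.0], [0.001, -0.0, -1.0]]
ft_force: [0.3, -0.2, -0.0]
finger_gap: 0.0518
grasp_force: 0.0
clock: 6.18
ee_pos: [0.5079, -0.0904, 0.0399]
tcp_rot: [[-0.997, -0.08, 0.001], [-0.08, 0.997, -0.0], [-0.001, -0.0, -1.0]]
ft_force: [-1.5, -1.5, 6.3]
finger_gap: 0.0146
grasp_force: 30.0
```

Gripped at 14.6 mm with 30 N. Lifting about 150 mm.

```bash
python3 -m inch '[{"claw":1,"x":0,"y":0,"z":8,"ax":0,"ay":0,"az":0},{"claw":1,"x":0,"y":0,"z":16,"ax":0,"ay":0,"az":0},{"claw":1,"x":0,"y":0,"z":22,"ax":0,"ay":0,"az":0},{"claw":1,"x":0,"y":0,"z":22,"ax":0,"ay":0,"az":0},{"claw":1,"x":0,"y":0,"z":22,"ax":0,"ay":0,"az":0},{"claw":1,"x":0,"y":0,"z":22,"ax":0,"ay":0,"az":0},{"claw":1,"x":0,"y":0,"z":22,"ax":0,"ay":0,"az":0},{"claw":1,"x":0,"y":0,"z":12,"ax":0,"ay":0,"az":0},{"claw":1,"x":0,"y":0,"z":4,"ax":0,"ay":0,"az":0},{"claw":1,"x":0,"y":0,"z":0,"ax":0,"ay":0,"az":0},{"claw":1,"x":0,"y":0,"z":0,"ax":0,"ay":0,"az":0}]'
cat > tray.py <<'E'
from h import *
def plane(Q,nz=.8):
    best=None; rng=np.random.default_rng(0)
    for _ in range(300):
        p=Q[rng.choice(len(Q),3)]; n=np.cross(p[1]-p[0],p[2]-p[0]); n/=np.linalg.norm(n)+1e-12
        if abs(n[2])<nz: continue
        k=(abs((Q-p[0])@n)<.003).sum()
        if best is None or k>best[0]: best=(k,n,p[0])
    k,n,p=best; I=Q[abs((Q-p)@n)<.003]; C=I.mean(0); n=np.linalg.svd(I-C)[2][2]; return k,C,n*np.sign(n[2])
c=grab('wrist'); P=cloud(c); s=grab('scene')
o=bot.observe(); print(o['clock'],o['ee_pos'],o['ft_force'].round(1),o['ft_torque'].round(2),round(o['finger_gap'],4),o['grasp_force'])
hsv=cv2.cvtColor(c['pixels'],cv2.COLOR_BGR2HSV)
m=(hsv[...,0]>105)&(hsv[...,0]<125)&(hsv[...,1]>120)&(P[...,2]>.05)&(P[...,1]>o['ee_pos'][1])
k,C,n=plane(P[m]); tx=np.array([.193,-.981]); 
print('floor',m.sum(),k,C.round(4),n.round(4),'nose-down deg (slope along rear)',np.degrees(np.arctan(-n[:2]@tx/n[2])).round(2))
E
python3 tray.py
python3 - <<'E'
from h import *
c=load('wrist');s=load('scene'); a=cv2.resize(c['pixels'],(400,300));b=cv2.resize(s['pixels'][60:260,100:367],(400,300)); cv2.imwrite('pics/w4.png',np.hstack([a,b]))
E
```

```text
clock: 7.1
ee_pos: [0.5062, -0.0898, 0.188]
tcp_rot: [[-0.997, -0.08, -0.002], [-0.08, 0.997, 0.0], [0.002, 0.0, -1.0]]
ft_force: [-0.2, -0.6, -4.7]
finger_gap: 0.0149
grasp_force: 30.0
7.2 [ 0.50604601 -0.08988054  0.18759738] [-0.4 -0.3 -4. ] [-0.25 -0.02 -0.03] 0.0147 30.027903250884265Traceback (most recent call last):
  File "tray.py", line 14, in <module>
    k,C,n=plane(P[m]); tx=np.array([.193,-.981]);
          ~~~~~^^^^^^
  File "tray.py", line 9, in plane
    k,n,p=best; I=Q[abs((Q-p)@n)<.003]; C=I.mean(0); n=np.linalg.svd(I-C)[2][2]; return k,C,n*np.sign(n[2])
                                                       ~~~~~~~~~~~~~^^^^^
    u, s, vh = gufunc(a, signature=signature)
               ~~~~~~^^^^^^^^^^^^^^^^^^^^^^^^
numpy._core._exceptions._ArrayMemoryError: Unable to allocate 19.0 GiB for an array with shape (50519, 50519) and data type float64
```

View pics/w4.png

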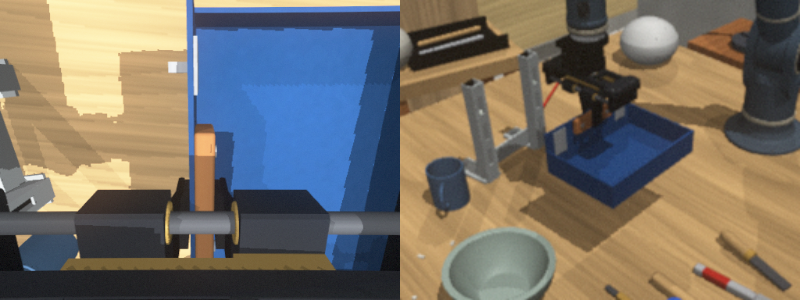

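Lifted and roughly level. The white R tab shows at (175,68) in the left picture. Moving to a standoff about 40 mm in front of the stand with the yaw turned 6.3°.

```bash
sed -i 's/svd(I-C)/svd(I-C,full_matrices=False)/' tray.py
python3 -m inch '[{"claw":1,"x":2,"y":-12,"z":0,"ax":0,"ay":0,"az":0.16},{"claw":1,"x":2,"y":-22,"z":0,"ax":0,"ay":0,"az":0.16},{"claw":1,"x":2,"y":-25,"z":0,"ax":0,"ay":0,"az":0.16},{"claw":1,"x":2,"y":-25,"z":0,"ax":0,"ay":0,"az":0.16},{"claw":1,"x":2,"y":-25,"z":0,"ax":0,"ay":0,"az":0.16},{"claw":1,"x":2,"y":-25,"z":0,"ax":0,"ay":0,"az":0.16},{"claw":1,"x":2,"y":-25,"z":0,"ax":0,"ay":0,"az":0.16},{"claw":1,"x":2,"y":-22,"z":0,"ax":0,"ay":0,"az":0.14},{"claw":1,"x":2,"y":-15,"z":0,"ax":0,"ay":0,"az":0},{"claw":1,"x":0,"y":-5,"z":0,"ax":0,"ay":0,"az":0},{"claw":1,"x":0,"y":0,"z":0,"ax":0,"ay":0,"az":0},{"claw":1,"x":0,"y":0,"z":0,"ax":0,"ay":0,"az":0}]'
python3 tray.py
python3 - <<'E'
from h import *
c=load('wrist'); P=cloud(c); cv2.imwrite('pics/w5.png',cv2.resize(c['pixels'],(800,600),interpolation=cv2.INTER_CUBIC))
z=P[...,2]; hsv=cv2.cvtColor(c['pixels'],cv2.COLOR_BGR2HSV)
m=(z>.235)&(z<.25)&(P[...,1]<-.3)&(hsv[...,1]<90); k,l,st,ce=cv2.connectedComponentsWithStats(m.astype(np.uint8))
for i in range(1,k):
    if st[i,4]>40: Q=P[l==i]; print('grey top',st[i],cv2.minAreaRect(np.float32(Q[:,:2]*1000)),np.median(Q[:,2]))
m=(hsv[...,0]>105)&(hsv[...,0]<125)&(hsv[...,1]>120)&(z>.222)&(z<.25); Q=P[m]; print('plate top',len(Q),cv2.minAreaRect(np.float32(Q[:,:2]*1000)),np.median(Q[:,2]),Q[Q[:,0].argmin()],Q[Q[:,1].argmin()])
E
```

```text
clock: 8.2
ee_pos: [0.5249, -0.2898, 0.1881]
tcp_rot: [[-0.982, -0.189, -0.002], [-0.189, 0.982, 0.002], [0.001, 0.002, -1.0]]
ft_force: [-0.8, 0.1, -4.2]
finger_gap: 0.0142
grasp_force: 30.0
8.3 [ 0.52541173 -0.28905295  0.18849944] [ 0.5  0.4 -4.6] [-0.22  0.   -0.02] 0.0151 30.026695013511926
floor 55464 48744 [ 0.4652 -0.2074  0.1505] [ 2.9e-03 -4.0e-04  1.0e+00] nose-down deg (slope along rear) -0.05
grey top [  26   27  109  100 4035] ((453.18817138671875, -371.6899719238281), (34.254364013671875, 31.922834396362305), 11.50700855255127) 0.24375954804706204
grey top [220 251  22  19 328] ((517.1993408203125, -304.96258544921875), (9.787590980529785, 2.5105457305908203), 85.7047348022461) 0.24257410776499888
plate top 1879 ((484.212158203125, -293.7989196777344), (147.10861206054688, 25.955726623535156), 12.232283592224121) 0.23455304237206615 [ 0.41403924 -0.31685923  0.23470413] [ 0.41483954 -0.3190409   0.2335934 ]
```

View pics/w5.png

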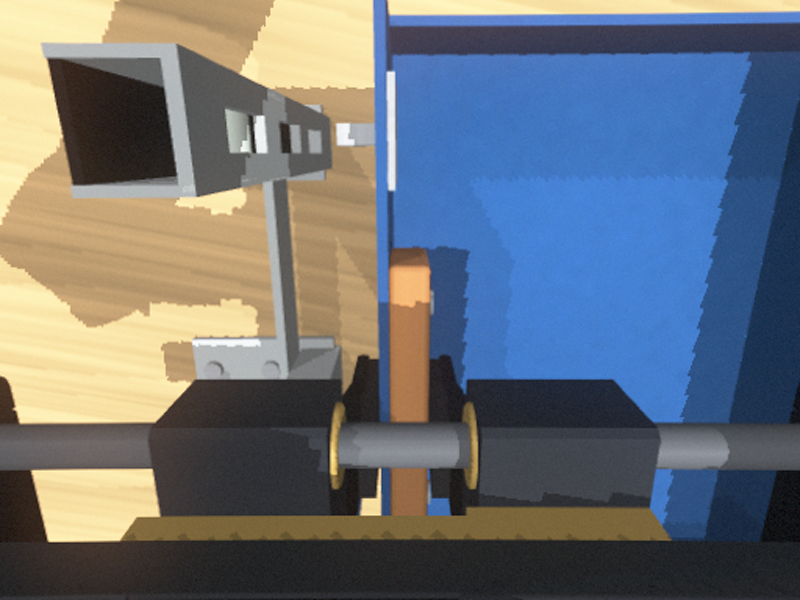

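Good view: the R tab at (355,133), R upright top corners at (178,44), (196,195), (42,44), (72,198), top slot at (245,130). The tray is level, about 27.5 above home. Measuring the side offset and gap.

Run:
```python
from h import *
c=load('wrist'); f=lambda uv,z: onz(c,np.float64(uv)*.64,z)[:,:2]*1000
U=f([(178,44),(196,195),(42,44),(72,198)],.245); print('upright corners',U.round(1).tolist())
yaw=np.degrees(np.arctan2(*(U[1]-U[0])[::-1])); print('front edge yaw',yaw, 'side yaw',np.degrees(np.arctan2(*(U[0]-U[2])[::-1]))-90,np.degrees(np.arctan2(*(U[1]-U[3])[::-1]))-90)
B=f([(381,10),(383,240)],.2346); print('plate rear edge',B.round(1).tolist(),np.degrees(np.arctan2(*(B[1]-B[0])[::-1])))
T=f([(340,122),(372,122),(342,145),(372,145)],.2165); print('tab top',T.round(1).tolist())
a=np.radians(11.1); ry=np.array([np.cos(a),np.sin(a)]); rx=np.array([np.sin(a),-np.cos(a)])
print('ry upright',(U@ry).round(1),'tab',(T@ry).round(1)); print('rx front',(U@rx).round(1),'plate',(B@rx).round(1),'tab',(T@rx).round(1))
W=f([(381,480),(381,300)],.2346); print((W@rx).round(1))
# slot edges on the front face plane (top slot opening, upper part)
o=bot.observe(); print(o['ee_pos'],(o['ee_pos'][:2]*1000)@ry,np.degrees(np.arctan2(o['tcp_rot'][1,1],o['tcp_rot'][0,1]))-90)
# top camera rack yaw
t=load('top');Ps=cloud(load('scene'))
```

```text
upright corners [[434.0, -359.4], [466.4, -353.3], [440.0, -388.7], [472.9, -382.5]]
front edge yaw 10.687009731828184 side yaw 11.55889033229542 12.54109879001264
plate rear edge [[416.1, -316.9], [470.4, -306.7]] 10.719745160208337
tab top [[442.2, -325.0], [440.5, -316.0], [448.3, -323.5], [446.7, -314.9]]
ry upright [356.6 389.7 356.9 390.4] tab [371.4 371.4 377.7 377.7]
rx front [436.2 436.5 466.2 466.4] plate [391.1 391.5] tab [404.1 394.9 403.8 395. ]
[393.2 392.3]
[ 0.52541173 -0.28905295  0.18849944] 459.93363770060836 11.000134731047979
```

```bash
python3 -m inch '[{"claw":1,"x":-1,"y":0,"z":-5.5,"ax":0,"ay":0,"az":0},{"claw":1,"x":2,"y":-10,"z":0,"ax":0,"ay":0,"az":0},{"claw":1,"x":2,"y":-10,"z":0,"ax":0,"ay":0,"az":0},{"claw":1,"x":1.5,"y":-8,"z":0,"ax":0,"ay":0,"az":0},{"claw":1,"x":1.2,"y":-6,"z":0,"ax":0,"ay":0,"az":0},{"claw":1,"x":0.8,"y":-4,"z":0,"ax":0,"ay":0,"az":0},{"claw":1,"x":0.4,"y":-2,"z":0,"ax":0,"ay":0,"az":0},{"claw":1,"x":0,"y":0,"z":0,"ax":0,"ay":0,"az":0}]'
python3 -m inch '[{"claw":1,"x":0.4,"y":-2,"z":0,"ax":0,"ay":0,"az":0},{"claw":1,"x":0.4,"y":-2,"z":0,"ax":0,"ay":0,"az":0},{"claw":1,"x":0,"y":0,"z":0,"ax":0,"ay":0,"az":0}]'
python3 tray.py;  python3 - <<'E'
from h import *
c=load('wrist'); cv2.imwrite('pics/w6.png',cv2.resize(c['pixels'],(800,600),interpolation=cv2.INTER_CUBIC)[:420,:560])
E
```

```text
clock: 8.97
ee_pos: [0.532, -0.3312, 0.1834]
tcp_rot: [[-0.982, -0.188, -0.001], [-0.188, 0.982, 0.001], [0.001, 0.001, -1.0]]
ft_force: [-0.3, 0.8, -5.0]
finger_gap: 0.015
grasp_force: 30.0
clock: 9.22
ee_pos: [0.5325, -0.332, 0.1832]
tcp_rot: [[-0.982, -0.191, -0.003], [-0.191, 0.982, 0.005], [0.002, 0.006, -1.0]]
ft_force: [-3.4, 6.2, -1.3]
finger_gap: 0.0147
grasp_force: 30.1
9.3167 [ 0.53245334 -0.33201618  0.18323628] [-3.7  6.4 -1. ] [0.99 0.54 0.24] 0.0151 30.0903594691772
floor 55858 48957 [ 0.4723 -0.25    0.1458] [ 0.0022 -0.0023  1.    ] nose-down deg (slope along rear) -0.15
```

View pics/w6.png

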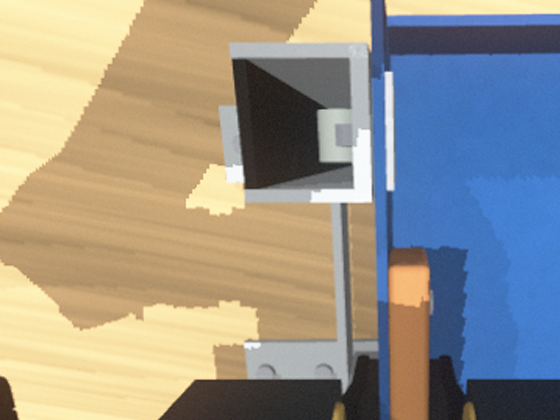

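The R tab's lip is seen inside the R upright above the roller at (340,135), and the plate touches the upright with about 6 N. Pushing down.

```bash
python3 -m inch '[{"claw":1,"x":0,"y":0,"z":-3,"ax":0,"ay":0,"az":0},{"claw":1,"x":0,"y":0,"z":-3,"ax":0,"ay":0,"az":0},{"claw":1,"x":0,"y":0,"z":-3,"ax":0,"ay":0,"az":0},{"claw":1,"x":0,"y":0,"z":-3,"ax":0,"ay":0,"az":0}]'
python3 -m inch '[{"claw":1,"x":0,"y":0,"z":-2,"ax":0,"ay":0,"az":0},{"claw":1,"x":0,"y":0,"z":-2,"ax":0,"ay":0,"az":0},{"claw":1,"x":0,"y":0,"z":-2,"ax":0,"ay":0,"az":0},{"claw":1,"x":0,"y":0,"z":-2,"ax":0,"ay":0,"az":0}]'
python3 -m inch '[{"claw":1,"x":0,"y":0,"z":-2,"ax":0,"ay":0,"az":0},{"claw":1,"x":0,"y":0,"z":-2,"ax":0,"ay":0,"az":0},{"claw":1,"x":0,"y":0,"z":0,"ax":0,"ay":0,"az":0}]'
python3 tray.py
```

```text
clock: 9.65
ee_pos: [0.5341, -0.331, 0.1725]
tcp_rot: [[-0.982, -0.191, 0.001], [-0.191, 0.982, 0.006], [-0.002, 0.006, -1.0]]
ft_force: [-1.8, 8.7, 2.6]
finger_gap: 0.0147
grasp_force: 30.0
clock: 9.98
ee_pos: [0.5329, -0.3307, 0.1625]
tcp_rot: [[-0.981, -0.192, -0.003], [-0.192, 0.981, 0.006], [0.001, 0.007, -1.0]]
ft_force: [-1.1, 5.8, -6.5]
finger_gap: 0.0146
grasp_force: 30.0
clock: 10.23
ee_pos: [0.5333, -0.3314, 0.16]
tcp_rot: [[-0.982, -0.191, -0.001], [-0.191, 0.982, 0.006], [-0.0, 0.006, -1.0]]
ft_force: [-2.6, 7.4, 1.7]
finger_gap: 0.0145
grasp_force: 30.0
10.3333 [ 0.53340517 -0.33133897  0.16003387] [-2.6  6.9  1.7] [1.42 0.48 0.01] 0.0149 30.02701325691305
floor 55666 48903 [ 0.4735 -0.2491  0.1227] [ 0.0012 -0.0049  1.    ] nose-down deg (slope along rear) -0.29
```

```bash
python3 -m inch '[{"claw":1,"x":0,"y":0,"z":-2,"ax":0,"ay":0,"az":0},{"claw":1,"x":0,"y":0,"z":-2,"ax":0,"ay":0,"az":0},{"claw":1,"x":0,"y":0,"z":0,"ax":0,"ay":0,"az":0}]'
python3 -m inch '[{"claw":1,"x":0,"y":0,"z":-2,"ax":0,"ay":0,"az":0},{"claw":1,"x":0,"y":0,"z":-2,"ax":0,"ay":0,"az":0},{"claw":1,"x":0,"y":0,"z":0,"ax":0,"ay":0,"az":0}]'
python3 tray.py
```

```text
clock: 10.58
ee_pos: [0.5337, -0.3314, 0.1596]
tcp_rot: [[-0.982, -0.191, 0.001], [-0.191, 0.982, 0.007], [-0.002, 0.006, -1.0]]
ft_force: [-8.3, 11.8, 19.3]
finger_gap: 0.0146
grasp_force: 30.0
clock: 10.83
ee_pos: [0.534, -0.3314, 0.159]
tcp_rot: [[-0.982, -0.191, 0.003], [-0.191, 0.982, 0.008], [-0.004, 0.007, -1.0]]
ft_force: [-12.1, 16.1, 35.1]
finger_gap: 0.0152
grasp_force: 30.0
10.9333 [ 0.5339687  -0.33138431  0.15902371] [-12.8  16.3  36.6] [3.32 2.86 0.11] 0.015 29.95609313249588
floor 56031 48976 [ 0.4737 -0.2494  0.1218] [-2.e-04 -5.e-04  1.e+00] nose-down deg (slope along rear) -0.03
```

Bottomed at 35 N with the tray level and at home height. Unloading, with a light upward tug to prove the lock.

```bash
python3 -m inch '[{"claw":1,"x":-0.5,"y":1,"z":3,"ax":0,"ay":0,"az":0},{"claw":1,"x":-0.5,"y":1,"z":3,"ax":0,"ay":0,"az":0},{"claw":1,"x":0,"y":0,"z":2,"ax":0,"ay":0,"az":0},{"claw":1,"x":0,"y":0,"z":1.5,"ax":0,"ay":0,"az":0},{"claw":1,"x":0,"y":0,"z":0,"ax":0,"ay":0,"az":0}]'
python3 tray.py
```

```text
clock: 11.35
ee_pos: [0.5321, -0.331, 0.1604]
tcp_rot: [[-0.982, -0.19, -0.001], [-0.19, 0.982, 0.003], [0.001, 0.003, -1.0]]
ft_force: [-0.9, 6.4, -3.3]
finger_gap: 0.0146
grasp_force: 30.0
11.45 [ 0.53213139 -0.33107454  0.16038687] [-0.5  6.  -1.5] [1.25 0.01 0.15] 0.0147 29.957399481136235
floor 55786 48890 [ 0.472  -0.2491  0.1229] [7.0e-04 2.1e-03 1.0e+00] nose-down deg (slope along rear) 0.11
```

```bash
python3 -m inch '[{"claw":1,"x":0,"y":0,"z":1,"ax":0,"ay":0,"az":0},{"claw":1,"x":0,"y":0,"z":0.7,"ax":0,"ay":0,"az":0},{"claw":1,"x":0,"y":0,"z":0,"ax":0,"ay":0,"az":0}]'
python3 tray.py
```

```text
clock: 11.7
ee_pos: [0.5316, -0.331, 0.161]
tcp_rot: [[-0.982, -0.19, -0.003], [-0.19, 0.982, 0.004], [0.002, 0.004, -1.0]]
ft_force: [0.1, 5.0, -7.6]
finger_gap: 0.0149
grasp_force: 30.0
11.8 [ 0.53164069 -0.33098062  0.16097378] [ 0.3  5.  -6.6] [ 1.24 -0.25  0.16] 0.0148 29.95671124459477
floor 55854 48933 [ 0.4715 -0.2491  0.1237] [2.e-03 3.e-04 1.e+00] nose-down deg (slope along rear) -0.01
```

The tray resists, bottoms hard at 35 N and stays level, so it is home. Releasing, rising and verifying it stays.

```bash
python3 -m inch '[{"claw":0.75,"x":0,"y":0,"z":-1,"ax":0,"ay":0,"az":0},{"claw":0.75,"x":0,"y":0,"z":0,"ax":0,"ay":0,"az":0},{"claw":0.75,"x":0,"y":0,"z":0,"ax":0,"ay":0,"az":0},{"claw":0.75,"x":0,"y":0,"z":20,"ax":0,"ay":0,"az":0},{"claw":0.9,"x":0,"y":0,"z":30,"ax":0,"ay":0,"az":0},{"claw":0.5,"x":0,"y":0,"z":30,"ax":0,"ay":0,"az":0},{"claw":0.5,"x":0,"y":0,"z":20,"ax":0,"ay":0,"az":0},{"claw":0.5,"x":0,"y":30,"z":0,"ax":0,"ay":0,"az":0},{"claw":0.5,"x":0,"y":30,"z":0,"ax":0,"ay":0,"az":0},{"claw":0.5,"x":0,"y":0,"z":0,"ax":0,"ay":0,"az":0}]'
cat > rack.py <<'E'
from h import *
a=np.radians(11.1); ry=np.array([np.cos(a),np.sin(a)]); rx=np.array([np.sin(a),-np.cos(a)])
O=np.array([533.2,-337.5])   # rack origin mm
def w(u,v): return O+(u-85)*rx+v*ry   # tray coords -> world mm
E
python3 tray.py
python3 - <<'E'
from rack import *
c=load('wrist'); P=cloud(c); z=P[...,2]; hsv=cv2.cvtColor(c['pixels'],cv2.COLOR_BGR2HSV); print(bot.observe()['joint_positions'].round(2))
b=(hsv[...,0]>105)&(hsv[...,0]<125)&(hsv[...,1]>120)
Q=P[b&(z>.195)&(z<.22)&(P[...,1]<-.3)]*1e3; print('plate top',len(Q),Q.mean(0),np.median(Q[:,2]),'u',np.percentile((Q[:,:2]-O)@rx+85,[5,50,95]),'v',((Q[:,:2]-O)@ry).min(), 'tilt along v',np.polyfit((Q[:,:2]-O)@ry,Q[:,2],1))
Q=P[b&(z>.16)&(z<.18)]*1e3; uv=np.c_[(Q[:,:2]-O)@rx+85,(Q[:,:2]-O)@ry]; print('rim',len(Q),np.median(Q[:,2]),uv.min(0),uv.max(0))
s=load('scene');P=cloud(s);z=P[...,2];hsv=cv2.cvtColor(s['pixels'],cv2.COLOR_BGR2HSV);b=(hsv[...,0]>105)&(hsv[...,0]<125)&(hsv[...,1]>120)&(P[...,1]<-.1)&(P[...,0]<.68)
Q=P[b&(z>.10)&(z<.23)]*1e3; uv=np.c_[(Q[:,:2]-O)@rx+85,(Q[:,:2]-O)@ry]; print('scene',len(Q),np.percentile(Q[:,2],[1,50,99]),np.percentile(uv,[.5,99.5],axis=0))
E
```

```text
clock: 12.63
ee_pos: [0.5342, -0.2691, 0.2636]
tcp_rot: [[-0.981, -0.194, 0.005], [-0.194, 0.981, 0.001], [-0.005, 0.0, -1.0]]
ft_force: [0.5, 0.8, -0.7]
finger_gap: 0.0415
grasp_force: 0.0
12.7333 [ 0.53292095 -0.27395818  0.26326821] [ 1.3 -0.9 -0.3] [-0.    0.03 -0.02] 0.0423 0.0
floor 22226 20279 [ 0.5044 -0.2272  0.1192] [-0.0075  0.0308  0.9995] nose-down deg (slope along rear) 1.82
[ 0.06  0.31  0.44  1.67 -0.14  1.19  2.3 ]
plate top 954 [ 494.91959747 -343.54488657  206.06293125] 206.5376013807609 u [81.82050302 83.53979861 85.13762032] v -120.07757854497177 tilt along v [-6.19093735e-03  2.05823168e+02]
rim 1950 166.6764329913998 [ -83.78980349 -120.98226345] [97.44905211 68.76312149]
scene 1408 [117.77603674 122.58259067 185.16165501] [[ -87.80489325 -116.86325289]
 [  85.45321443  121.50099107]]
```

Tray is home: plate top at 206.5 mm (nominal 207), level side to side, and its length spans v -117 to 121. Now measuring all tools from both views.

```bash
cat > tools.py <<'E'
import sys
from rack import *
def tools(cams=('top','scene')):
    for n in cams:
        c=grab(n); P=cloud(c)*1e3; z=P[...,2]; hsv=cv2.cvtColor(c['pixels'],cv2.COLOR_BGR2HSV); 
        m=((z>7)&(z<45)&(P[...,1]>-60)&(P[...,0]>250)&(P[...,0]<780)).astype(np.uint8); m=cv2.morphologyEx(m,cv2.MORPH_OPEN,np.ones((2,2)))
        k,l,st,ce=cv2.connectedComponentsWithStats(m)
        for i in range(1,k):
            if st[i,4]<80: continue
            Q=P[l==i]; ok=np.isfinite(Q).all(1)
            hi=Q[:,2]>np.nanpercentile(Q[:,2],98)-9   # upper surface only
            (cx,cy),(a,b),t=cv2.minAreaRect(np.float32(Q[hi&ok][:,:2]))
            if a<b: a,b,t=b,a,t-90
            t=(t+ 0)%180
            ax=np.array([np.cos(np.radians(t)),np.sin(np.radians(t))])
            print(n,f'c=({cx:.0f},{cy:.0f}) {a:.0f}x{b:.0f} axis {t:.1f} top {np.nanpercentile(Q[:,2],95):.1f} px {ce[i].round()} n{st[i,4]} bgr {c["pixels"][l==i].mean(0).round()}')
tools(sys.argv[1:] or ('top','scene'))
E
python3 tools.py
python3 - <<'E'
from rack import *
# hammer: handle/head, rasp handle/blade, chisel red band in top view
c=load('top');P=cloud(c)*1e3;hsv=cv2.cvtColor(c['pixels'],cv2.COLOR_BGR2HSV)
def reg(n,m):
    Q=P[m]; (x,y),(a,b),t=cv2.minAreaRect(np.float32(Q[:,:2])); print(n,m.sum(),Q.mean(0).round(1),(round(x),round(y)),(round(a),round(b)),round(t,1))
z=P[...,2];x=P[...,0];y=P[...,1]; dark=hsv[...,2]<90
g=(z>8)&(z<45)
reg('ham handle',g&~dark&(x>545)&(x<620)&(y>150)&(y<265)); reg('ham head',g&dark&(x>520)&(x<630)&(y>245)&(y<320))
reg('rasp handle',g&~dark&(x>360)&(x<450)&(y>160)&(y<300)); reg('rasp blade',(z>3)&dark&(x>360)&(x<450)&(y>230)&(y<360))
reg('riff brass',(z>5)&(z<30)&(hsv[...,1]>110)&~dark&(x>635)&(x<690)&(y>100)&(y<260))
E
```

```text
top c=(750,-4) 113x38 axis 90.3 top 51.3 px [303. 137.] n311 bgr [ 97. 103.  93.]
top c=(628,461) 108x42 axis 86.5 top 28.5 px [144. 167.] n578 bgr [ 46.  90. 144.]
top c=(659,190) 91x16 axis 92.7 top 16.9 px [235. 166.] n143 bgr [ 68. 106. 124.]
top c=(572,244) 155x68 axis 76.1 top 31.3 px [210. 187.] n588 bgr [ 79.  99. 112.]
top c=(479,428) 107x41 axis 168.0 top 28.4 px [148. 217.] n582 bgr [59. 70. 66.]
top c=(479,550) 80x32 axis 59.6 top 23.8 px [107. 213.] n329 bgr [62. 73. 68.]
top c=(491,276) 152x26 axis 94.1 top 22.4 px [199. 216.] n381 bgr [ 96. 104. 128.]
top c=(405,221) 85x22 axis 84.0 top 31.5 px [205. 246.] n424 bgr [ 77.  97. 110.]
top c=(335,470) 70x25 axis 107.9 top 21.5 px [127. 265.] n254 bgr [124. 107. 149.]
scene c=(411,226) 80x21 axis 87.8 top 28.6 px [335. 231.] n384 bgr [ 72.  96. 115.]
scene c=(791,84) 32x6 axis 7.5 top 45.6 px [182. 240.] n440 bgr [126. 136. 125.]
scene c=(498,284) 156x29 axis 94.6 top 19.3 px [326. 253.] n446 bgr [105. 111. 140.]
scene c=(596,272) 174x116 axis 51.4 top 28.9 px [298. 265.] n702 bgr [ 80. 105. 125.]
scene c=(341,473) 71x28 axis 108.8 top 17.5 px [415. 257.] n265 bgr [127. 109. 187.]
scene c=(717,290) 16x4 axis 24.0 top 16.2 px [257. 265.] n201 bgr [ 72. 118. 145.]
scene c=(484,434) 110x37 axis 170.0 top 25.7 px [373. 278.] n650 bgr [49. 62. 62.]
scene c=(486,553) 83x35 axis 62.6 top 20.0 px [417. 307.] n500 bgr [47. 61. 61.]
scene c=(720,325) 51x16 axis 124.0 top 39.9 px [282. 305.] n228 bgr [117. 131. 133.]
scene c=(633,467) 105x43 axis 85.1 top 25.4 px [351. 322.] n909 bgr [ 40.  92. 184.]
ham handle 272 [582.5 213.1  22.1] (573, 211) (108, 45) 87.5
ham head 242 [585.8 302.2  26.9] (587, 304) (30, 72) 87.4
rasp handle 267 [406.2 225.3  24.4] (407, 231) (82, 136) 2.2
rasp blade 192 [418.1 307.9  11.6] (418, 309) (86, 19) 82.8
riff brass 114 [659.8 182.8  13. ] (661, 183) (77, 15) 89.8
```

```bash
python3 - <<'E'
from rack import *
for n in('top','scene'):
    c=load(n);P=cloud(c)*1e3;hsv=cv2.cvtColor(c['pixels'],cv2.COLOR_BGR2HSV);z=P[...,2]
    m=(hsv[...,0]>100)&(hsv[...,0]<130)&(hsv[...,1]>150)&(P[...,0]>600)&(P[...,1]>200)&(z>100)
    print(n,m.sum(),np.nanmean(P[m],0),np.nanmin(P[m],0),np.nanmax(P[m],0))
    m=(P[...,0]>600)&(P[...,0]<800)&(P[...,1]>230)&(P[...,1]<400)&(z>60)&(z<170); print(np.nanpercentile(P[m],[2,98],axis=0).round())
E
python3 -m inch '[{"claw":0,"x":6.4,"y":22.8,"z":0,"ax":0,"ay":0,"az":-1},{"claw":0,"x":6.4,"y":22.8,"z":0,"ax":0,"ay":0,"az":-1},{"claw":0,"x":6.4,"y":22.8,"z":0,"ax":0,"ay":0,"az":-1},{"claw":0,"x":6.4,"y":22.8,"z":0,"ax":0,"ay":0,"az":-1},{"claw":0,"x":6.4,"y":22.8,"z":0,"ax":0,"ay":0,"az":-1},{"claw":0,"x":6.4,"y":22.8,"z":0,"ax":0,"ay":0,"az":-1},{"claw":0,"x":6.4,"y":22.8,"z":0,"ax":0,"ay":0,"az":-1},{"claw":0,"x":6.4,"y":22.8,"z":0,"ax":0,"ay":0,"az":-1},{"claw":0,"x":6.4,"y":22.8,"z":0,"ax":0,"ay":0,"az":-1},{"claw":0,"x":6.4,"y":22.8,"z":0,"ax":0,"ay":0,"az":-1},{"claw":0,"x":6.4,"y":22.8,"z":0,"ax":0,"ay":0,"az":-1},{"claw":0,"x":6.4,"y":22.8,"z":0,"ax":0,"ay":0,"az":-1}]'
python3 -m inch '[{"claw":0,"x":6.4,"y":22.8,"z":0,"ax":0,"ay":0,"az":-1},{"claw":0,"x":6.4,"y":22.8,"z":0,"ax":0,"ay":0,"az":-1},{"claw":0,"x":6.4,"y":22.8,"z":0,"ax":0,"ay":0,"az":-1},{"claw":0,"x":6.4,"y":22.8,"z":0,"ax":0,"ay":0,"az":-1},{"claw":0,"x":6.4,"y":22.8,"z":0,"ax":0,"ay":0,"az":-1},{"claw":0,"x":6.4,"y":22.8,"z":0,"ax":0,"ay":0,"az":-1},{"claw":0,"x":6.4,"y":15,"z":0,"ax":0,"ay":0,"az":-1},{"claw":0,"x":6.4,"y":8,"z":0,"ax":0,"ay":0,"az":-1},{"claw":0,"x":0,"y":0,"z":0,"ax":0,"ay":0,"az":0},{"claw":0,"x":0,"y":0,"z":0,"ax":0,"ay":0,"az":0}]'
```

```text
top 57 [697.98413318 309.82584604 150.28839725] [686.89300089 298.66050614 144.80186634] [709.48152468 321.56648873 155.81884459]
[[669. 281.  63.]
 [720. 336. 153.]]
scene 81 [703.60452061 313.63089111 149.17074987] [691.83528122 300.54036705 141.63759243] [715.8664506  325.14310146 152.6863135 ]
[[686. 294.  63.]
 [730. 341. 151.]]
clock: 13.83
ee_pos: [0.6099, -0.0008, 0.2621]
tcp_rot: [[-0.649, 0.761, 0.002], [0.761, 0.649, -0.002], [-0.002, 0.0, -1.0]]
ft_force: [0.3, -0.5, -0.8]
finger_gap: 0.087
grasp_force: 0.0
clock: 14.67
ee_pos: [0.6608, 0.1588, 0.2615]
tcp_rot: [[-0.016, 1.0, 0.001], [1.0, 0.016, -0.002], [-0.002, 0.001, -1.0]]
ft_force: [-0.2, -0.5, 0.1]
finger_gap: 0.087
grasp_force: 0.0
```

```bash
cat > wl.py <<'E'
import sys
from rack import *
# wrist look: blobs standing above bench near xlim/ylim
x0,x1,y0,y1,zl,zh=map(float,sys.argv[1:7])
c=grab('wrist');P=cloud(c)*1e3;z=P[...,2]; o=bot.observe(); p=o['ee_pos']*1e3
print('t',o['clock'],'tcp',p.round(1),'phi',np.degrees(np.arctan2(o['tcp_rot'][1,1],o['tcp_rot'][0,1])).round(1),'gap',round(o['finger_gap'],4),'gf',o['grasp_force'],'f',o['ft_force'].round(1))
m=((z>zl)&(z<zh)&(P[...,0]>x0)&(P[...,0]<x1)&(P[...,1]>y0)&(P[...,1]<y1)).astype(np.uint8)
k,l,st,ce=cv2.connectedComponentsWithStats(m)
for i in range(1,k):
    if st[i,4]<150: continue
    Q=P[l==i]; (cx,cy),(a,b),t=cv2.minAreaRect(np.float32(Q[:,:2]))
    if a<b: a,b,t=b,a,t-90
    print(f'c=({cx:.1f},{cy:.1f}) {a:.0f}x{b:.0f} axis {t%180:.1f} top {np.percentile(Q[:,2],90):.1f} n{st[i,4]} px{ce[i].round()} rel ({cx-p[0]:.1f},{cy-p[1]:.1f}) bgr {c["pixels"][l==i].mean(0).round()}')
E
python3 wl.py 560 760 60 270 5 45
python3 - <<'E'
from rack import *
c=load('wrist');P=cloud(c)*1e3; z=P[...,2]; o=bot.observe();p=o['ee_pos']*1e3
m=(z>p[2]-30)&(z<p[2]+40)&(abs(P[...,0]-p[0])<75)&(abs(P[...,1]-p[1])<20); print('finger min z',m.sum(),np.percentile(P[m][:,2],[.5,2,10])-p[2])
E
```

```text
t 14.7167 tcp [660.5 158.  261.7] phi 0.9 gap 0.0871 gf 0.0 f [-0.3 -0.4  0.5]
c=(587.0,215.8) 109x23 axis 88.0 top 23.7 n1592 px[202. 110.] rel (-73.5,57.8) bgr [107. 151. 183.]
c=(664.3,182.2) 144x19 axis 90.8 top 13.8 n1181 px[260. 131.] rel (3.8,24.2) bgr [ 85. 120. 140.]
finger min z 1384 [18.37503325 18.91265121 20.94231998]
```

```bash
python3 -m inch '[{"claw":0.5,"x":3.8,"y":22,"z":-25,"ax":0,"ay":0,"az":0},{"claw":0.5,"x":0,"y":0,"z":-25,"ax":0,"ay":0,"az":0},{"claw":0.5,"x":0,"y":0,"z":-25,"ax":0,"ay":0,"az":0},{"claw":0.5,"x":0,"y":0,"z":-25,"ax":0,"ay":0,"az":0},{"claw":0.5,"x":0,"y":0,"z":-25,"ax":0,"ay":0,"az":0},{"claw":0.5,"x":0,"y":0,"z":-25,"ax":0,"ay":0,"az":0},{"claw":0.5,"x":0,"y":0,"z":-25,"ax":0,"ay":0,"az":0},{"claw":0.5,"x":0,"y":0,"z":-25,"ax":0,"ay":0,"az":0},{"claw":0.5,"x":0,"y":0,"z":-25,"ax":0,"ay":0,"az":0},{"claw":0.5,"x":0,"y":0,"z":-17,"ax":0,"ay":0,"az":0},{"claw":0.5,"x":0,"y":0,"z":-8,"ax":0,"ay":0,"az":0},{"claw":0.5,"x":0,"y":0,"z":0,"ax":0,"ay":0,"az":0}]'
python3 -m inch '[{"claw":0.5,"x":0,"y":0,"z":-3,"ax":0,"ay":0,"az":0},{"claw":0.5,"x":0,"y":0,"z":-3,"ax":0,"ay":0,"az":0},{"claw":0.5,"x":0,"y":0,"z":0,"ax":0,"ay":0,"az":0}]'
python3 wl.py 560 760 60 270 5 45
```

```text
clock: 15.72
ee_pos: [0.6627, 0.1803, 0.0102]
tcp_rot: [[-0.014, 1.0, -0.003], [1.0, 0.014, -0.002], [-0.002, -0.003, -1.0]]
ft_force: [0.6, -0.3, -0.3]
finger_gap: 0.0438
grasp_force: 0.0
clock: 15.97
ee_pos: [0.6644, 0.1822, 0.0067]
tcp_rot: [[-0.015, 1.0, 0.002], [1.0, 0.015, 0.001], [0.001, 0.002, -1.0]]
ft_force: [-0.1, -0.2, 0.1]
finger_gap: 0.0435
grasp_force: 0.0
t 16.0167 tcp [664.4 182.3   6.7] phi 0.9 gap 0.0434 gf 0.0 f [-0.3 -0.3 -0.1]
c=(587.5,222.4) 96x22 axis 87.9 top 23.7 n7954 px[120. 156.] rel (-76.9,40.1) bgr [124. 174. 203.]
c=(662.8,206.4) 97x20 axis 89.8 top 13.7 n4408 px[256. 181.] rel (-1.5,24.1) bgr [ 93. 132. 153.]
c=(641.6,183.1) 23x8 axis 114.0 top 43.4 n446 px[211. 242.] rel (-22.7,0.7) bgr [35. 47. 56.]
c=(687.1,183.8) 23x8 axis 68.1 top 43.3 n444 px[306. 242.] rel (22.7,1.5) bgr [37. 48. 57.]
c=(662.1,123.3) 24x11 axis 90.4 top 9.8 n508 px[253. 314.] rel (-2.3,-59.0) bgr [72. 70. 69.]
```

No contact at TCP 6.7 mm, which confirms the tips are higher than stated. Lowering until they are about 3 mm off the bench, then closing.

```bash
python3 -m inch '[{"claw":0.5,"x":0,"y":0,"z":-8,"ax":0,"ay":0,"az":0},{"claw":0.5,"x":0,"y":0,"z":-6,"ax":0,"ay":0,"az":0},{"claw":0.5,"x":0,"y":0,"z":-4,"ax":0,"ay":0,"az":0},{"claw":0.5,"x":0,"y":0,"z":-2,"ax":0,"ay":0,"az":0},{"claw":0.5,"x":0,"y":0,"z":0,"ax":0,"ay":0,"az":0}]'
python3 -m inch '[{"claw":1,"x":0,"y":0,"z":0,"ax":0,"ay":0,"az":0},{"claw":1,"x":0,"y":0,"z":0,"ax":0,"ay":0,"az":0},{"claw":1,"x":0,"y":0,"z":0,"ax":0,"ay":0,"az":0},{"claw":1,"x":0,"y":0,"z":0,"ax":0,"ay":0,"az":0},{"claw":1,"x":0,"y":0,"z":0,"ax":0,"ay":0,"az":0},{"claw":1,"x":0,"y":0,"z":0,"ax":0,"ay":0,"az":0},{"claw":1,"x":0,"y":0,"z":0,"ax":0,"ay":0,"az":0},{"claw":1,"x":0,"y":0,"z":0,"ax":0,"ay":0,"az":0},{"claw":1,"x":0,"y":0,"z":0,"ax":0,"ay":0,"az":0}]'
python3 - <<'E'
from rack import *
print('riffler target',w(0,-91),'tips at floor+..')
E
```

```text
clock: 16.43
ee_pos: [0.6631, 0.1822, -0.0152]
tcp_rot: [[-0.015, 1.0, -0.001], [1.0, 0.015, -0.0], [-0.0, -0.001, -1.0]]
ft_force: [-0.7, -0.1, -0.3]
finger_gap: 0.0434
grasp_force: 0.0
clock: 17.18
ee_pos: [0.6637, 0.1823, -0.0141]
tcp_rot: [[-0.015, 1.0, -0.0], [1.0, 0.015, 0.0], [0.0, -0.0, -1.0]]
ft_force: [-1.0, 0.8, 2.6]
finger_gap: 0.0137
grasp_force: 30.0
riffler target [ 427.53800042 -271.60962251] tips at floor+..
```

Riffler gripped (13.7 mm). Lifting and carrying it to the tray's R end, to lie crosswise at tray (0,-89).

```bash
python3 -m inch '[{"claw":1,"x":0,"y":0,"z":15,"ax":0,"ay":0,"az":0},{"claw":1,"x":0,"y":0,"z":30,"ax":0,"ay":0,"az":0},{"claw":1,"x":0,"y":0,"z":40,"ax":0,"ay":0,"az":0},{"claw":1,"x":0,"y":0,"z":40,"ax":0,"ay":0,"az":0},{"claw":1,"x":0,"y":0,"z":40,"ax":0,"ay":0,"az":0},{"claw":1,"x":0,"y":0,"z":35,"ax":0,"ay":0,"az":0},{"claw":1,"x":-10,"y":-18,"z":15,"ax":0,"ay":0,"az":0.2},{"claw":1,"x":-16,"y":-31,"z":0,"ax":0,"ay":0,"az":0.2},{"claw":1,"x":-16,"y":-31,"z":0,"ax":0,"ay":0,"az":0.2},{"claw":1,"x":-16,"y":-31,"z":0,"ax":0,"ay":0,"az":0.2},{"claw":1,"x":-16,"y":-31,"z":0,"ax":0,"ay":0,"az":0.2},{"claw":1,"x":-16,"y":-31,"z":0,"ax":0,"ay":0,"az":0.2}]'
python3 -m inch '[{"claw":1,"x":-16,"y":-31,"z":0,"ax":0,"ay":0,"az":0.2},{"claw":1,"x":-16,"y":-31,"z":0,"ax":0,"ay":0,"az":0.2},{"claw":1,"x":-16,"y":-31,"z":0,"ax":0,"ay":0,"az":0.2},{"claw":1,"x":-16,"y":-31,"z":0,"ax":0,"ay":0,"az":0.24},{"claw":1,"x":-16,"y":-31,"z":0,"ax":0,"ay":0,"az":0},{"claw":1,"x":-16,"y":-31,"z":0,"ax":0,"ay":0,"az":0},{"claw":1,"x":-16,"y":-31,"z":0,"ax":0,"ay":0,"az":0},{"claw":1,"x":-16,"y":-31,"z":0,"ax":0,"ay":0,"az":0},{"claw":1,"x":-14,"y":-24,"z":0,"ax":0,"ay":0,"az":0},{"claw":1,"x":-3,"y":-8,"z":0,"ax":0,"ay":0,"az":0},{"claw":1,"x":0,"y":0,"z":0,"ax":0,"ay":0,"az":0}]'
python3 wl.py 380 700 -400 -100 100 175
```

```text
clock: 18.18
ee_pos: [0.5727, 0.0077, 0.2016]
tcp_rot: [[-0.12, 0.993, 0.001], [0.993, 0.12, 0.0], [0.0, 0.001, -1.0]]
ft_force: [0.9, -0.1, -0.3]
finger_gap: 0.0134
grasp_force: 30.0
clock: 19.1
ee_pos: [0.4271, -0.2735, 0.2017]
tcp_rot: [[-0.186, 0.983, 0.001], [0.983, 0.186, -0.001], [-0.001, 0.001, -1.0]]
ft_force: [0.2, 0.7, -2.2]
finger_gap: 0.0137
grasp_force: 30.0
t 19.15 tcp [ 428.5 -271.3  201.3] phi 10.9 gap 0.0135 gf 29.957654178142548 f [-0.5  0.4 -1.7]
c=(514.9,-249.9) 239x162 axis 11.4 top 131.5 n44937 px[382. 167.] rel (86.5,21.3) bgr [170. 107.  64.]
c=(598.1,-322.1) 62x4 axis 14.7 top 173.0 n616 px[467. 305.] rel (169.6,-50.8) bgr [110.  97.  91.]
```

```bash
python3 -m inch '[{"claw":1,"x":1,"y":0,"z":-15,"ax":0,"ay":0,"az":0},{"claw":1,"x":0,"y":0,"z":-20,"ax":0,"ay":0,"az":0},{"claw":1,"x":0,"y":0,"z":-20,"ax":0,"ay":0,"az":0},{"claw":1,"x":0,"y":0,"z":-18,"ax":0,"ay":0,"az":0},{"claw":1,"x":0,"y":0,"z":-12,"ax":0,"ay":0,"az":0},{"claw":1,"x":0,"y":0,"z":-6,"ax":0,"ay":0,"az":0},{"claw":1,"x":0,"y":0,"z":0,"ax":0,"ay":0,"az":0}]'
python3 -m inch '[{"claw":0.78,"x":0,"y":0,"z":0,"ax":0,"ay":0,"az":0},{"claw":0.78,"x":0,"y":0,"z":0,"ax":0,"ay":0,"az":0},{"claw":0.78,"x":0,"y":0,"z":0,"ax":0,"ay":0,"az":0},{"claw":0.78,"x":0,"y":0,"z":10,"ax":0,"ay":0,"az":0},{"claw":0.78,"x":0,"y":0,"z":30,"ax":0,"ay":0,"az":0},{"claw":0.78,"x":0,"y":0,"z":35,"ax":0,"ay":0,"az":0},{"claw":0.5,"x":0,"y":0,"z":25,"ax":0,"ay":0,"az":0},{"claw":0.5,"x":0,"y":0,"z":0,"ax":0,"ay":0,"az":0}]'
python3 wl.py 380 450 -400 -180 125 150; python3 tools.py top
```

```text
clock: 19.73
ee_pos: [0.4301, -0.2692, 0.1089]
tcp_rot: [[-0.194, 0.981, -0.002], [0.981, 0.194, 0.001], [0.001, -0.001, -1.0]]
ft_force: [0.1, -0.2, -0.5]
finger_gap: 0.0135
grasp_force: 30.0
clock: 20.4
ee_pos: [0.4328, -0.2733, 0.216]
tcp_rot: [[-0.191, 0.981, 0.011], [0.982, 0.191, -0.004], [-0.006, 0.01, -1.0]]
ft_force: [1.1, -1.0, 0.7]
finger_gap: 0.0262
grasp_force: 0.0
t 20.45 tcp [ 431.6 -272.1  213.5] phi 11.1 gap 0.0292 gf 0.0 f [-1.3 -0.  -0.3]
c=(397.7,-256.7) 117x0 axis 101.4 top 147.7 n474 px[220. 159.] rel (-33.9,15.4) bgr [82. 66. 70.]
c=(430.1,-269.4) 143x19 axis 100.8 top 134.2 n2716 px[256. 172.] rel (-1.5,2.7) bgr [111. 147. 163.]
top c=(745,-18) 98x28 axis 107.0 top 50.8 px [304. 137.] n310 bgr [ 97. 103.  93.]
top c=(628,461) 109x42 axis 87.0 top 28.8 px [144. 167.] n568 bgr [ 46.  90. 144.]
top c=(594,244) 156x67 axis 97.8 top 31.1 px [210. 187.] n592 bgr [ 79.  99. 112.]
top c=(478,428) 107x40 axis 170.1 top 28.5 px [148. 217.] n580 bgr [58. 68. 65.]
top c=(479,550) 82x31 axis 59.6 top 23.4 px [107. 213.] n330 bgr [62. 73. 68.]
top c=(494,278) 161x27 axis 96.3 top 21.5 px [198. 216.] n394 bgr [ 99. 106. 128.]
top c=(405,221) 83x22 axis 83.3 top 32.0 px [207. 246.] n393 bgr [ 77. 100. 113.]
top c=(335,469) 69x24 axis 108.8 top 21.5 px [127. 265.] n261 bgr [122. 107. 148.]
```

Riffler lies in the tray at (430,-269), v≈-88, top 134. Checking the gripper body's underside height before choosing the hammer's place.

Run:
```python
from rack import *
c=load('wrist');P=cloud(c)*1e3; o=bot.observe();p=o['ee_pos']*1e3;R=o['tcp_rot']
L=(P-p)@R  # tool frame
m=np.isfinite(L).all(2)&(L[...,2]<-25)&(L[...,2]>-200)&(abs(L[...,1])<140)
for a,b in((-140,-100),(-100,-70),(-70,-45),(-45,-28),(28,45),(45,70),(70,100),(100,140)):
    q=L[m&(L[...,1]>a)&(L[...,1]<b)]
    if len(q): print((a,b),len(q),'z max',np.percentile(q[:,2],[50,95,99.5]).round(1),'x',np.percentile(q[:,0],[1,99]).round(1))
print(w(40,27),w(10,-10),w(-21.5,8),w(-50.5,12))
```

```text
(-100, -70) 1461 z max [-96.7 -93.2 -92.3] x [-4.3 32.9]
(-70, -45) 3727 z max [-110.4 -106.3 -104.6] x [21.8 30.8]
(-45, -28) 9707 z max [-116.7 -103.1  -98.2] x [16.3 35.5]
(28, 45) 10031 z max [-117.4 -103.8  -98.7] x [20.5 35.5]
(45, 70) 4185 z max [-111.6 -106.8 -101.2] x [20.8 35.2]
(70, 100) 1041 z max [-97.6 -94.1 -93.3] x [-4.8 30.2]
[ 551.03141343 -288.14373702] [ 508.94792587 -265.82826987] [ 520.54675188 -231.45215555] [ 518.8887855  -202.22458043]
```

Body underside is about 74 mm above the tips. At the hammer's balance point the body would come within the bottle at (700,311). So I first grip the handle further back, slide the hammer 60 mm toward -y clear of the bottle, then regrasp.

```bash
python3 -m inch '[{"claw":0.5,"x":9.7,"y":31.7,"z":0,"ax":0,"ay":0,"az":-0.16},{"claw":0.5,"x":9.7,"y":31.7,"z":0,"ax":0,"ay":0,"az":-0.16},{"claw":0.5,"x":9.7,"y":31.7,"z":0,"ax":0,"ay":0,"az":-0.16},{"claw":0.5,"x":9.7,"y":31.7,"z":0,"ax":0,"ay":0,"az":-0.16},{"claw":0.5,"x":9.7,"y":31.7,"z":0,"ax":0,"ay":0,"az":-0.16},{"claw":0.5,"x":9.7,"y":31.7,"z":0,"ax":0,"ay":0,"az":-0.16},{"claw":0.5,"x":9.7,"y":31.7,"z":0,"ax":0,"ay":0,"az":-0.16},{"claw":0.5,"x":9.7,"y":31.7,"z":0,"ax":0,"ay":0,"az":-0.16},{"claw":0.5,"x":9.7,"y":31.7,"z":0,"ax":0,"ay":0,"az":-0.16},{"claw":0.5,"x":9.7,"y":31.7,"z":0,"ax":0,"ay":0,"az":-0.16},{"claw":0.5,"x":9.7,"y":31.7,"z":0,"ax":0,"ay":0,"az":-0.16},{"claw":0.5,"x":9.7,"y":31.7,"z":0,"ax":0,"ay":0,"az":-0.16}]'
python3 -m inch '[{"claw":0.5,"x":9.7,"y":31.7,"z":0,"ax":0,"ay":0,"az":-0.16},{"claw":0.5,"x":9.7,"y":31.7,"z":0,"ax":0,"ay":0,"az":-0.16},{"claw":0.5,"x":9.7,"y":31.7,"z":0,"ax":0,"ay":0,"az":-0.2},{"claw":0.5,"x":9.7,"y":31.7,"z":0,"ax":0,"ay":0,"az":-0.2},{"claw":0.5,"x":0,"y":0,"z":0,"ax":0,"ay":0,"az":0},{"claw":0.5,"x":0,"y":0,"z":0,"ax":0,"ay":0,"az":0}]'
python3 wl.py 500 660 100 340 8 45; python3 tools.py scene
```

```text
clock: 21.5
ee_pos: [0.5455, 0.1111, 0.2086]
tcp_rot: [[-0.025, 1.0, -0.002], [1.0, 0.025, -0.001], [-0.001, -0.002, -1.0]]
ft_force: [0.4, -0.9, -0.1]
finger_gap: 0.0436
grasp_force: 0.0
clock: 22.0
ee_pos: [0.5839, 0.2387, 0.2077]
tcp_rot: [[0.033, 0.999, -0.003], [0.999, -0.033, -0.002], [-0.002, -0.003, -1.0]]
ft_force: [-0.7, -0.1, 0.5]
finger_gap: 0.0438
grasp_force: 0.0
t 22.05 tcp [584.1 236.3 208.2] phi -2.1 gap 0.0434 gf 0.0 f [-0.7 -0.5 -0.1]
c=(508.7,268.5) 143x18 axis 90.3 top 18.2 n1207 px[193. 151.] rel (-75.4,32.2) bgr [118. 122. 179.]
c=(585.9,243.1) 163x72 axis 86.3 top 27.6 n3698 px[262. 142.] rel (1.8,6.9) bgr [118. 145. 164.]
scene c=(413,226) 79x18 axis 85.1 top 28.3 px [335. 232.] n391 bgr [ 80. 107. 126.]
scene c=(795,84) 34x7 axis 10.5 top 45.3 px [182. 240.] n443 bgr [137. 147. 135.]
scene c=(498,284) 159x28 axis 95.4 top 19.3 px [326. 253.] n445 bgr [121. 126. 158.]
scene c=(596,270) 175x117 axis 52.3 top 28.8 px [298. 265.] n706 bgr [ 87. 114. 135.]
scene c=(339,472) 70x30 axis 108.8 top 17.6 px [415. 257.] n257 bgr [139. 118. 201.]
scene c=(485,435) 109x37 axis 171.0 top 25.5 px [373. 278.] n658 bgr [50. 64. 65.]
scene c=(485,554) 84x34 axis 61.5 top 20.0 px [417. 307.] n496 bgr [52. 66. 66.]
scene c=(720,325) 51x15 axis 124.0 top 40.0 px [282. 305.] n226 bgr [128. 142. 143.]
scene c=(633,466) 106x42 axis 85.6 top 25.2 px [351. 322.] n910 bgr [ 46. 106. 201.]
```

```bash
python3 -m inch '[{"claw":0.5,"x":2.4,"y":-1,"z":-30,"ax":0,"ay":0,"az":0},{"claw":0.5,"x":0,"y":0,"z":-36,"ax":0,"ay":0,"az":0},{"claw":0.5,"x":0,"y":0,"z":-36,"ax":0,"ay":0,"az":0},{"claw":0.5,"x":0,"y":0,"z":-36,"ax":0,"ay":0,"az":0},{"claw":0.5,"x":0,"y":0,"z":-36,"ax":0,"ay":0,"az":0},{"claw":0.5,"x":0,"y":0,"z":-22,"ax":0,"ay":0,"az":0},{"claw":0.5,"x":0,"y":0,"z":-14,"ax":0,"ay":0,"az":0},{"claw":0.5,"x":0,"y":0,"z":-6,"ax":0,"ay":0,"az":0},{"claw":1,"x":0,"y":0,"z":0,"ax":0,"ay":0,"az":0},{"claw":1,"x":0,"y":0,"z":0,"ax":0,"ay":0,"az":0},{"claw":1,"x":0,"y":0,"z":0,"ax":0,"ay":0,"az":0},{"claw":1,"x":0,"y":0,"z":0,"ax":0,"ay":0,"az":0}]'
python3 -m inch '[{"claw":1,"x":0,"y":0,"z":0,"ax":0,"ay":0,"az":0},{"claw":1,"x":0,"y":0,"z":0,"ax":0,"ay":0,"az":0},{"claw":1,"x":0,"y":0,"z":0,"ax":0,"ay":0,"az":0},{"claw":1,"x":0,"y":0,"z":0,"ax":0,"ay":0,"az":0}]'
```

```text
clock: 23.1
ee_pos: [0.5886, 0.2359, -0.0045]
tcp_rot: [[0.037, 0.999, 0.003], [0.999, -0.037, 0.001], [0.002, 0.003, -1.0]]
ft_force: [0.8, -0.2, 0.6]
finger_gap: 0.0245
grasp_force: 0.0
clock: 23.43
ee_pos: [0.5882, 0.2359, -0.0046]
tcp_rot: [[0.037, 0.999, 0.002], [0.999, -0.037, 0.001], [0.001, 0.002, -1.0]]
ft_force: [-1.9, -0.4, 6.5]
finger_gap: 0.0218
grasp_force: 30.0
```

```bash
python3 -m inch '[{"claw":1,"x":0,"y":-6,"z":1,"ax":0,"ay":0,"az":0},{"claw":1,"x":0,"y":-12,"z":0,"ax":0,"ay":0,"az":0},{"claw":1,"x":0,"y":-14,"z":0,"ax":0,"ay":0,"az":0},{"claw":1,"x":0,"y":-14,"z":0,"ax":0,"ay":0,"az":0},{"claw":1,"x":0,"y":-10,"z":0,"ax":0,"ay":0,"az":0},{"claw":1,"x":0,"y":-4,"z":-1,"ax":0,"ay":0,"az":0},{"claw":0.6,"x":0,"y":0,"z":0,"ax":0,"ay":0,"az":0},{"claw":0.6,"x":0,"y":0,"z":0,"ax":0,"ay":0,"az":0},{"claw":0.6,"x":0,"y":0,"z":0,"ax":0,"ay":0,"az":0},{"claw":0.6,"x":0,"y":0,"z":40,"ax":0,"ay":0,"az":0},{"claw":0.6,"x":0,"y":0,"z":30,"ax":0,"ay":0,"az":0},{"claw":0.6,"x":0,"y":0,"z":0,"ax":0,"ay":0,"az":0}]'
python3 wl.py 500 660 60 340 8 40
```

```text
clock: 24.43
ee_pos: [0.5913, 0.1748, 0.0687]
tcp_rot: [[0.038, 0.999, 0.009], [0.999, -0.038, 0.002], [0.002, 0.009, -1.0]]
ft_force: [1.5, -0.1, -0.0]
finger_gap: 0.0344
grasp_force: 0.0
t 24.4833 tcp [589.6 174.7  66.4] phi -2.2 gap 0.0347 gf 0.0 f [-0.  -0.3  0. ]
c=(503.5,257.3) 120x17 axis 95.6 top 18.2 n3403 px[133. 102.] rel (-86.2,82.6) bgr [112. 116. 181.]
c=(588.4,190.3) 144x72 axis 88.0 top 27.7 n8372 px[253. 153.] rel (-1.2,15.5) bgr [116. 139. 154.]
```

```bash
python3 -m inch '[{"claw":0.6,"x":-0.5,"y":16,"z":0,"ax":0,"ay":0,"az":0},{"claw":0.6,"x":0,"y":16,"z":0,"ax":0,"ay":0,"az":0},{"claw":0.6,"x":0,"y":0,"z":-30,"ax":0,"ay":0,"az":0},{"claw":0.6,"x":0,"y":0,"z":-28,"ax":0,"ay":0,"az":0},{"claw":0.6,"x":0,"y":0,"z":-12,"ax":0,"ay":0,"az":0},{"claw":0.6,"x":0,"y":0,"z":0,"ax":0,"ay":0,"az":0},{"claw":1,"x":0,"y":0,"z":0,"ax":0,"ay":0,"az":0},{"claw":1,"x":0,"y":0,"z":0,"ax":0,"ay":0,"az":0},{"claw":1,"x":0,"y":0,"z":0,"ax":0,"ay":0,"az":0},{"claw":1,"x":0,"y":0,"z":0,"ax":0,"ay":0,"az":0},{"claw":1,"x":0,"y":0,"z":0,"ax":0,"ay":0,"az":0},{"claw":1,"x":0,"y":0,"z":0,"ax":0,"ay":0,"az":0}]'
python3 - <<'E'
from rack import *
o=bot.observe(); p=o['ee_pos']*1e3; print(p.round(1)); T=w(38,28); print('hammer tgt',T,T-p[:2])
E
```

```text
clock: 25.48
ee_pos: [0.5883, 0.2077, -0.0048]
tcp_rot: [[0.037, 0.999, 0.003], [0.999, -0.037, 0.001], [0.001, 0.003, -1.0]]
ft_force: [1.1, -1.3, 4.8]
finger_gap: 0.0215
grasp_force: 30.0
[588.3 207.7  -4.8]
hammer tgt [ 551.62766217 -285.98862973] [ -36.64704511 -493.64887685]
```

```bash
python3 -m inch '[{"claw":1,"x":0,"y":0,"z":15,"ax":0,"ay":0,"az":0},{"claw":1,"x":0,"y":0,"z":35,"ax":0,"ay":0,"az":0},{"claw":1,"x":0,"y":0,"z":40,"ax":0,"ay":0,"az":0},{"claw":1,"x":0,"y":0,"z":40,"ax":0,"ay":0,"az":0},{"claw":1,"x":0,"y":0,"z":40,"ax":0,"ay":0,"az":0},{"claw":1,"x":0,"y":0,"z":35,"ax":0,"ay":0,"az":-0.5},{"claw":1,"x":-1,"y":-16,"z":15,"ax":0,"ay":0,"az":-1},{"claw":1,"x":-2,"y":-26,"z":5,"ax":0,"ay":0,"az":-1},{"claw":1,"x":-2.5,"y":-33,"z":0,"ax":0,"ay":0,"az":-1},{"claw":1,"x":-2.5,"y":-33,"z":0,"ax":0,"ay":0,"az":-1},{"claw":1,"x":-2.5,"y":-33,"z":0,"ax":0,"ay":0,"az":-1},{"claw":1,"x":-2.5,"y":-33,"z":0,"ax":0,"ay":0,"az":-1}]'
python3 -m inch '[{"claw":1,"x":-2.5,"y":-33,"z":0,"ax":0,"ay":0,"az":-1},{"claw":1,"x":-2.5,"y":-33,"z":0,"ax":0,"ay":0,"az":-1},{"claw":1,"x":-2.5,"y":-33,"z":0,"ax":0,"ay":0,"az":-1},{"claw":1,"x":-2.5,"y":-33,"z":0,"ax":0,"ay":0,"az":-1},{"claw":1,"x":-2.5,"y":-33,"z":0,"ax":0,"ay":0,"az":-1},{"claw":1,"x":-2.5,"y":-33,"z":0,"ax":0,"ay":0,"az":-1},{"claw":1,"x":-2.5,"y":-30,"z":0,"ax":0,"ay":0,"az":-1},{"claw":1,"x":-2,"y":-20,"z":0,"ax":0,"ay":0,"az":-1},{"claw":1,"x":0,"y":-9,"z":0,"ax":0,"ay":0,"az":-0.9},{"claw":1,"x":0,"y":0,"z":0,"ax":0,"ay":0,"az":0},{"claw":1,"x":0,"y":0,"z":0,"ax":0,"ay":0,"az":0}]'
python3 - <<'E'
from rack import *
o=bot.observe(); p=o['ee_pos']*1e3; T=w(39,28); print(p.round(1),'phi',np.degrees(np.arctan2(o['tcp_rot'][1,1],o['tcp_rot'][0,1])),'delta',T-p[:2],o['joint_positions'].round(2))
c=grab('wrist');P=cloud(c)*1e3;L=(P-p)@o['tcp_rot']; m=(abs(L[...,1])<45)&(L[...,2]>-40)&(L[...,2]<25)&np.isfinite(L).all(2)
Q=L[m]; print(len(Q),'held: tool x range',Q[:,0].min(),Q[:,0].max(),'lowest',np.percentile(Q[:,2],[90,99]))
E
```

```text
clock: 26.48
ee_pos: [0.5721, 0.0323, 0.218]
tcp_rot: [[0.571, 0.821, -0.003], [0.821, -0.571, 0.0], [-0.001, -0.002, -1.0]]
ft_force: [0.4, -0.5, -4.3]
finger_gap: 0.0213
grasp_force: 30.0
clock: 27.4
ee_pos: [0.5535, -0.2228, 0.2179]
tcp_rot: [[0.982, 0.19, -0.002], [0.19, -0.982, 0.001], [-0.002, -0.002, -1.0]]
ft_force: [1.2, -0.1, -4.2]
finger_gap: 0.0214
grasp_force: 30.0
[ 553.5 -222.8  217.9] phi -79.0543871021356 delta [ -1.69518625 -64.1397023 ] [-0.38  0.45  0.96  1.75 -0.4   1.16 -0.68]
13206 held: tool x range -53.532072015526126 55.5823897457025 lowest [-24.76274807 -10.87155989]
```

```bash
python3 -m inch '[{"claw":1,"x":-0.5,"y":-16,"z":0,"ax":0,"ay":0,"az":0},{"claw":1,"x":-0.5,"y":-24,"z":0,"ax":0,"ay":0,"az":0},{"claw":1,"x":-0.5,"y":-18,"z":0,"ax":0,"ay":0,"az":0},{"claw":1,"x":0,"y":-6,"z":0,"ax":0,"ay":0,"az":0},{"claw":1,"x":0,"y":0,"z":-15,"ax":0,"ay":0,"az":0},{"claw":1,"x":0,"y":0,"z":-25,"ax":0,"ay":0,"az":0},{"claw":1,"x":0,"y":0,"z":-20,"ax":0,"ay":0,"az":0},{"claw":1,"x":0,"y":0,"z":0,"ax":0,"ay":0,"az":0}]'
python3 - <<'E'
from rack import *
o=bot.observe(); p=o['ee_pos']*1e3; T=w(39,28); print(p.round(1),'delta',T-p[:2],o['ft_force'].round(1))
E
```

```text
clock: 28.12
ee_pos: [0.5524, -0.283, 0.1546]
tcp_rot: [[0.981, 0.193, -0.005], [0.193, -0.981, 0.005], [-0.004, -0.006, -1.0]]
ft_force: [1.9, 0.8, -4.3]
finger_gap: 0.0217
grasp_force: 30.0
[ 552.4 -283.   154.6] delta [-0.61890563 -3.97391834] [ 1.9  0.8 -4.3]
```

```bash
python3 -m inch '[{"claw":1,"x":-0.5,"y":-3.5,"z":0,"ax":0,"ay":0,"az":0},{"claw":1,"x":0,"y":0,"z":-14,"ax":0,"ay":0,"az":0},{"claw":1,"x":0,"y":0,"z":-12,"ax":0,"ay":0,"az":0},{"claw":1,"x":0,"y":0,"z":-6,"ax":0,"ay":0,"az":0},{"claw":1,"x":0,"y":0,"z":0,"ax":0,"ay":0,"az":0}]'
```

```text
clock: 28.53
ee_pos: [0.5521, -0.2886, 0.1251]
tcp_rot: [[0.982, 0.19, -0.002], [0.19, -0.982, 0.004], [-0.001, -0.004, -1.0]]
ft_force: [0.1, 3.9, -5.3]
finger_gap: 0.0218
grasp_force: 34.0
```

```bash
python3 -m inch '[{"claw":1,"x":0,"y":3,"z":0,"ax":0,"ay":0,"az":0},{"claw":1,"x":0,"y":0,"z":-3,"ax":0,"ay":0,"az":0},{"claw":1,"x":0,"y":0,"z":0,"ax":0,"ay":0,"az":0}]'
python3 -m inch '[{"claw":0.7,"x":0,"y":0,"z":0,"ax":0,"ay":0,"az":0},{"claw":0.7,"x":0,"y":0,"z":0,"ax":0,"ay":0,"az":0},{"claw":0.7,"x":0,"y":0,"z":12,"ax":0,"ay":0,"az":0},{"claw":0.7,"x":0,"y":0,"z":30,"ax":0,"ay":0,"az":0},{"claw":0.7,"x":0,"y":0,"z":40,"ax":0,"ay":0,"az":0},{"claw":0.5,"x":0,"y":20,"z":20,"ax":0,"ay":0,"az":0},{"claw":0.5,"x":0,"y":20,"z":0,"ax":0,"ay":0,"az":0},{"claw":0.5,"x":0,"y":0,"z":0,"ax":0,"ay":0,"az":0}]'
cat > uv.py <<'E'
import sys
from rack import *
# wrist cloud in tray coords (mm above tray underside plane at 119), blobs
zl=float(sys.argv[1]) if len(sys.argv)>1 else 8
cam=sys.argv[2] if len(sys.argv)>2 else 'wrist'
c=grab(cam);P=cloud(c)*1e3; u=(P[...,:2]-O)@rx+85; v=(P[...,:2]-O)@ry; h=P[...,2]-(120.8+u*.025)
hsv=cv2.cvtColor(c['pixels'],cv2.COLOR_BGR2HSV); blue=(hsv[...,0]>105)&(hsv[...,0]<125)&(hsv[...,1]>120)
f=(abs(u)<65)&(abs(v)<110)&blue&(abs(h)<6)
A=np.c_[u[f],v[f],np.ones(f.sum())]; print('floor z=',np.linalg.lstsq(A,P[f][:,2],rcond=None)[0].round(4))
m=((h>zl)&(h<48)&(u>-79)&(u<79)&(abs(v)<115)&~blue).astype(np.uint8); m=cv2.morphologyEx(m,cv2.MORPH_OPEN,np.ones((3,3)))
k,l,st,ce=cv2.connectedComponentsWithStats(m)
for i in range(1,k):
    if st[i,4]<100: continue
    q=l==i; print(st[i,4],f'u {np.percentile(u[q],1):.0f}..{np.percentile(u[q],99):.0f} v {np.percentile(v[q],1):.0f}..{np.percentile(v[q],99):.0f} h {np.percentile(h[q],50):.0f}/{np.percentile(h[q],97):.0f}',c['pixels'][q].mean(0).round())
E
python3 uv.py; python3 uv.py 8 top; python3 uv.py 8 scene
```

```text
clock: 28.78
ee_pos: [0.552, -0.2883, 0.1234]
tcp_rot: [[0.982, 0.188, -0.0], [0.188, -0.982, -0.001], [-0.001, 0.001, -1.0]]
ft_force: [-0.2, -0.4, -3.9]
finger_gap: 0.0216
grasp_force: 30.2
clock: 29.45
ee_pos: [0.5548, -0.2461, 0.229]
tcp_rot: [[0.981, 0.192, 0.006], [0.192, -0.981, -0.0], [0.006, 0.001, -1.0]]
ft_force: [0.6, 1.0, -0.7]
finger_gap: 0.0386
grasp_force: 0.0
floor z= [ 3.360000e-02 -2.100000e-03  1.191765e+02]
4481 u 6..74 v -29..83 h 26/28 [ 94. 100. 106.]
1059 u -40..41 v -95..-70 h 12/22 [ 95. 166. 197.]
floor z= [ 3.080000e-02 -5.200000e-03  1.205607e+02]
floor z= [2.430000e-02 1.000000e-03 1.194273e+02]
385 u 2..71 v -73..83 h 22/29 [56. 73. 87.]
```

Hammer lies flat in the tray: u 4..74, v to 83. Next, the stone.

```bash
python3 -m inch '[{"claw":0.2,"x":-3.7,"y":33.9,"z":0,"ax":0,"ay":0,"az":-0.21},{"claw":0.2,"x":-3.7,"y":33.9,"z":0,"ax":0,"ay":0,"az":-0.21},{"claw":0.2,"x":-3.7,"y":33.9,"z":0,"ax":0,"ay":0,"az":-0.21},{"claw":0.2,"x":-3.7,"y":33.9,"z":0,"ax":0,"ay":0,"az":-0.21},{"claw":0.2,"x":-3.7,"y":33.9,"z":0,"ax":0,"ay":0,"az":-0.21},{"claw":0.2,"x":-3.7,"y":33.9,"z":0,"ax":0,"ay":0,"az":-0.21},{"claw":0.2,"x":-3.7,"y":33.9,"z":0,"ax":0,"ay":0,"az":-0.21},{"claw":0.2,"x":-3.7,"y":33.9,"z":0,"ax":0,"ay":0,"az":-0.21},{"claw":0.2,"x":-3.7,"y":33.9,"z":0,"ax":0,"ay":0,"az":-0.21},{"claw":0.2,"x":-3.7,"y":33.9,"z":0,"ax":0,"ay":0,"az":-0.21},{"claw":0.2,"x":-3.7,"y":33.9,"z":0,"ax":0,"ay":0,"az":-0.21},{"claw":0.2,"x":-3.7,"y":33.9,"z":0,"ax":0,"ay":0,"az":-0.21}]'
python3 -m inch '[{"claw":0.2,"x":-3.7,"y":33.9,"z":0,"ax":0,"ay":0,"az":-0.21},{"claw":0.2,"x":-3.7,"y":33.9,"z":0,"ax":0,"ay":0,"az":-0.21},{"claw":0.2,"x":-3.7,"y":33.9,"z":0,"ax":0,"ay":0,"az":-0.21},{"claw":0.2,"x":-3.7,"y":33.9,"z":0,"ax":0,"ay":0,"az":-0.21},{"claw":0.2,"x":-3.7,"y":33.9,"z":0,"ax":0,"ay":0,"az":-0.21},{"claw":0.2,"x":-3.7,"y":33.9,"z":0,"ax":0,"ay":0,"az":-0.21},{"claw":0.2,"x":-3.7,"y":33.9,"z":0,"ax":0,"ay":0,"az":-0.21},{"claw":0.2,"x":-3.7,"y":33.9,"z":0,"ax":0,"ay":0,"az":-0.21},{"claw":0.2,"x":0,"y":0,"z":0,"ax":0,"ay":0,"az":0},{"claw":0.2,"x":0,"y":0,"z":0,"ax":0,"ay":0,"az":0}]'
python3 wl.py 380 620 300 600 8 45
```

```text
clock: 30.6
ee_pos: [0.5084, 0.1588, 0.226]
tcp_rot: [[0.999, -0.034, 0.001], [-0.034, -0.999, -0.001], [0.001, 0.001, -1.0]]
ft_force: [-0.4, 0.2, 0.9]
finger_gap: 0.0694
grasp_force: 0.0
clock: 31.43
ee_pos: [0.4786, 0.4313, 0.2248]
tcp_rot: [[0.985, -0.173, 0.001], [-0.173, -0.985, -0.002], [0.002, 0.002, -1.0]]
ft_force: [0.8, -0.8, 0.5]
finger_gap: 0.07
grasp_force: 0.0
t 31.4833 tcp [479.4 429.1 225.3] phi -100.2 gap 0.0699 gf 0.0 f [-0.  -1.5 -0.1]
c=(613.7,463.3) 109x13 axis 90.0 top 24.1 n1167 px[212.  50.] rel (134.2,34.2) bgr [ 57. 129. 210.]
c=(482.3,430.4) 110x42 axis 170.0 top 24.3 n3057 px[257. 159.] rel (2.9,1.4) bgr [81. 93. 83.]
c=(492.8,333.0) 68x32 axis 97.6 top 17.1 n1051 px[334. 138.] rel (13.4,-96.1) bgr [132. 131. 131.]
c=(482.3,550.8) 87x34 axis 59.4 top 18.9 n1880 px[163. 176.] rel (2.8,121.8) bgr [80. 93. 86.]
c=(421.2,320.3) 44x22 axis 81.4 top 11.3 n437 px[352. 191.] rel (-58.3,-108.8) bgr [113. 111. 113.]
```

```bash
python3 -m inch '[{"claw":0.2,"x":2.9,"y":1.4,"z":-30,"ax":0,"ay":0,"az":0},{"claw":0.2,"x":0,"y":0,"z":-38,"ax":0,"ay":0,"az":0},{"claw":0.2,"x":0,"y":0,"z":-38,"ax":0,"ay":0,"az":0},{"claw":0.2,"x":0,"y":0,"z":-38,"ax":0,"ay":0,"az":0},{"claw":0.3,"x":0,"y":0,"z":-38,"ax":0,"ay":0,"az":0},{"claw":0.35,"x":0,"y":0,"z":-26,"ax":0,"ay":0,"az":0},{"claw":0.35,"x":0,"y":0,"z":-14,"ax":0,"ay":0,"az":0},{"claw":0.35,"x":0,"y":0,"z":-7,"ax":0,"ay":0,"az":0},{"claw":1,"x":0,"y":0,"z":0,"ax":0,"ay":0,"az":0},{"claw":1,"x":0,"y":0,"z":0,"ax":0,"ay":0,"az":0},{"claw":1,"x":0,"y":0,"z":0,"ax":0,"ay":0,"az":0},{"claw":1,"x":0,"y":0,"z":0,"ax":0,"ay":0,"az":0}]'
python3 -m inch '[{"claw":1,"x":0,"y":0,"z":0,"ax":0,"ay":0,"az":0},{"claw":1,"x":0,"y":0,"z":0,"ax":0,"ay":0,"az":0},{"claw":1,"x":0,"y":0,"z":0,"ax":0,"ay":0,"az":0}]'
python3 - <<'E'
from rack import *
o=bot.observe(); p=o['ee_pos']*1e3; T=w(4,-6); print(p.round(1),'tgt',T,'delta',T-p[:2])
E
```

```text
clock: 32.48
ee_pos: [0.4828, 0.432, -0.0011]
tcp_rot: [[0.984, -0.176, 0.003], [-0.176, -0.984, 0.002], [0.003, -0.003, -1.0]]
ft_force: [0.7, -0.2, 3.7]
finger_gap: 0.0415
grasp_force: 30.0
clock: 32.73
ee_pos: [0.4828, 0.4319, -0.0012]
tcp_rot: [[0.984, -0.176, 0.003], [-0.176, -0.984, 0.002], [0.002, -0.002, -1.0]]
ft_force: [-0.6, -1.1, 6.5]
finger_gap: 0.0412
grasp_force: 30.0
[482.8 431.9  -1.2] tgt [ 511.71796473 -259.17042602] delta [  28.91310755 -691.09381973]
```

```bash
python3 -m inch '[{"claw":1,"x":0,"y":0,"z":15,"ax":0,"ay":0,"az":0},{"claw":1,"x":0,"y":0,"z":30,"ax":0,"ay":0,"az":0},{"claw":1,"x":0,"y":0,"z":38,"ax":0,"ay":0,"az":0},{"claw":1,"x":0,"y":0,"z":38,"ax":0,"ay":0,"az":0},{"claw":1,"x":0,"y":0,"z":38,"ax":0,"ay":0,"az":0},{"claw":1,"x":0,"y":-10,"z":36,"ax":0,"ay":0,"az":0},{"claw":1,"x":1.5,"y":-24,"z":20,"ax":0,"ay":0,"az":0.22},{"claw":1,"x":1.5,"y":-34,"z":0,"ax":0,"ay":0,"az":0.22},{"claw":1,"x":1.5,"y":-34,"z":0,"ax":0,"ay":0,"az":0.22},{"claw":1,"x":1.5,"y":-34,"z":0,"ax":0,"ay":0,"az":0.22},{"claw":1,"x":1.5,"y":-34,"z":0,"ax":0,"ay":0,"az":0.22},{"claw":1,"x":1.5,"y":-34,"z":0,"ax":0,"ay":0,"az":0.22}]'
python3 -m inch '[{"claw":1,"x":1.5,"y":-34,"z":0,"ax":0,"ay":0,"az":0.22},{"claw":1,"x":1.5,"y":-34,"z":0,"ax":0,"ay":0,"az":0.22},{"claw":1,"x":1.5,"y":-34,"z":0,"ax":0,"ay":0,"az":0.22},{"claw":1,"x":1.5,"y":-34,"z":0,"ax":0,"ay":0,"az":0.22},{"claw":1,"x":1.5,"y":-34,"z":0,"ax":0,"ay":0,"az":0.22},{"claw":1,"x":1.5,"y":-34,"z":0,"ax":0,"ay":0,"az":0.22},{"claw":1,"x":1.5,"y":-34,"z":0,"ax":0,"ay":0,"az":0.22},{"claw":1,"x":1.5,"y":-34,"z":0,"ax":0,"ay":0,"az":0.22},{"claw":1,"x":1.5,"y":-34,"z":0,"ax":0,"ay":0,"az":0.22},{"claw":1,"x":1.5,"y":-34,"z":0,"ax":0,"ay":0,"az":0.22},{"claw":1,"x":1.5,"y":-24,"z":0,"ax":0,"ay":0,"az":0.22},{"claw":1,"x":0,"y":0,"z":0,"ax":0,"ay":0,"az":0.22}]'
cat > d.py <<'E'
import sys
from rack import *
u,v,ph=map(float,sys.argv[1:4]); o=bot.observe(); p=o['ee_pos']*1e3; f=np.degrees(np.arctan2(o['tcp_rot'][1,1],o['tcp_rot'][0,1])); print(p.round(1),'phi',f.round(1),'gap',o['finger_gap'],'delta',(w(u,v)-p[:2]).round(1),'az units',((ph-f)/5).round(2))
E
python3 d.py 4 -6 -78.9
```

```text
clock: 33.73
ee_pos: [0.4894, 0.2257, 0.2122]
tcp_rot: [[0.998, -0.06, -0.001], [-0.06, -0.998, 0.001], [-0.001, -0.001, -1.0]]
ft_force: [0.4, -0.4, -0.8]
finger_gap: 0.0414
grasp_force: 30.0
clock: 34.73
ee_pos: [0.5054, -0.1433, 0.2131]
tcp_rot: [[0.987, 0.159, 0.002], [0.159, -0.987, -0.003], [0.001, 0.003, -1.0]]
ft_force: [-0.9, -0.2, -1.6]
finger_gap: 0.0416
grasp_force: 30.0
[ 505.4 -143.3  213.1] phi -80.8 gap 0.04163070589862698 delta [   6.3 -115.9] az units 0.38
```

```bash
python3 -m inch '[{"claw":1,"x":1.5,"y":-28,"z":0,"ax":0,"ay":0,"az":0.2},{"claw":1,"x":1.5,"y":-30,"z":0,"ax":0,"ay":0,"az":0.18},{"claw":1,"x":1.5,"y":-30,"z":0,"ax":0,"ay":0,"az":0},{"claw":1,"x":1.3,"y":-20,"z":0,"ax":0,"ay":0,"az":0},{"claw":1,"x":0.5,"y":-6,"z":-10,"ax":0,"ay":0,"az":0},{"claw":1,"x":0,"y":0,"z":-25,"ax":0,"ay":0,"az":0},{"claw":1,"x":0,"y":0,"z":-25,"ax":0,"ay":0,"az":0},{"claw":1,"x":0,"y":0,"z":0,"ax":0,"ay":0,"az":0}]'; python3 d.py 4 -6 -78.9
```

```text
clock: 35.4
ee_pos: [0.5104, -0.2471, 0.1475]
tcp_rot: [[0.979, 0.202, -0.008], [0.202, -0.979, 0.004], [-0.007, -0.006, -1.0]]
ft_force: [-0.2, 0.5, -2.0]
finger_gap: 0.0413
grasp_force: 30.0
[ 510.4 -247.1  147.5] phi -78.4 gap 0.041341279747236226 delta [  1.3 -12. ] az units -0.11
```

```bash
python3 -m inch '[{"claw":1,"x":1,"y":-7,"z":0,"ax":0,"ay":0,"az":0},{"claw":1,"x":0,"y":-5,"z":0,"ax":0,"ay":0,"az":-0.1},{"claw":1,"x":0,"y":0,"z":-9,"ax":0,"ay":0,"az":0},{"claw":1,"x":0,"y":0,"z":-7,"ax":0,"ay":0,"az":0},{"claw":1,"x":0,"y":0,"z":0,"ax":0,"ay":0,"az":0}]'; python3 d.py 4 -6 -78.9
```

```text
clock: 35.82
ee_pos: [0.5153, -0.263, 0.1397]
tcp_rot: [[0.981, 0.192, 0.004], [0.192, -0.981, 0.002], [0.004, -0.002, -1.0]]
ft_force: [-5.3, 6.4, 21.8]
finger_gap: 0.0419
grasp_force: 30.6
[ 515.3 -263.   139.7] phi -78.9 gap 0.041859438406064466 delta [-3.6  3.8] az units 0.0
```

```bash
python3 -m inch '[{"claw":1,"x":0,"y":0,"z":10,"ax":0,"ay":0,"az":0},{"claw":1,"x":-5,"y":5,"z":3,"ax":0,"ay":0,"az":0},{"claw":1,"x":0,"y":2,"z":0,"ax":0,"ay":0,"az":0},{"claw":1,"x":0,"y":0,"z":0,"ax":0,"ay":0,"az":0}]'; python3 d.py 3 -8 -78.9; python3 uv.py 15
```

```text
clock: 36.15
ee_pos: [0.5088, -0.2545, 0.1486]
tcp_rot: [[0.981, 0.193, -0.0], [0.193, -0.981, 0.001], [0.0, -0.001, -1.0]]
ft_force: [0.4, 1.0, -2.6]
finger_gap: 0.0418
grasp_force: 29.6
[ 508.8 -254.5  148.6] phi -78.9 gap 0.041787573390245476 delta [ 0.8 -4.1] az units -0.0
floor z= [ 3.450000e-02 -7.000000e-04  1.190292e+02]
10586 u 6..74 v -21..81 h 26/28 [123. 133. 139.]
168 u 29..41 v -79..-62 h 21/23 [101. 141. 168.]
```

```bash
python3 -m inch '[{"claw":1,"x":0,"y":-3,"z":0,"ax":0,"ay":0,"az":0},{"claw":1,"x":0,"y":0,"z":-7,"ax":0,"ay":0,"az":0},{"claw":1,"x":0,"y":0,"z":-4,"ax":0,"ay":0,"az":0},{"claw":1,"x":0,"y":0,"z":0,"ax":0,"ay":0,"az":0}]'; python3 -m inch '[{"claw":1,"x":0,"y":0,"z":-3,"ax":0,"ay":0,"az":0},{"claw":1,"x":0,"y":0,"z":-3,"ax":0,"ay":0,"az":0},{"claw":1,"x":0,"y":0,"z":0,"ax":0,"ay":0,"az":0}]';python3 d.py 3 -8 -78.9
```

```text
clock: 36.53
ee_pos: [0.5082, -0.2581, 0.1362]
tcp_rot: [[0.981, 0.192, -0.003], [0.192, -0.981, 0.001], [-0.002, -0.001, -1.0]]
ft_force: [0.7, -0.0, -2.7]
finger_gap: 0.0418
grasp_force: 29.6
clock: 36.78
ee_pos: [0.5087, -0.2584, 0.131]
tcp_rot: [[0.981, 0.192, -0.001], [0.192, -0.981, 0.0], [-0.001, -0.0, -1.0]]
ft_force: [-0.1, -0.4, -1.7]
finger_gap: 0.042
grasp_force: 29.6
[ 508.7 -258.4  131. ] phi -78.9 gap 0.04199515435804672 delta [ 0.8 -0.2] az units 0.0
```

```bash
python3 -m inch '[{"claw":1,"x":0,"y":0,"z":-1.5,"ax":0,"ay":0,"az":0},{"claw":0.4,"x":0,"y":0,"z":0,"ax":0,"ay":0,"az":0},{"claw":0.4,"x":0,"y":0,"z":0,"ax":0,"ay":0,"az":0},{"claw":0.4,"x":0,"y":0,"z":0,"ax":0,"ay":0,"az":0},{"claw":0.4,"x":0,"y":0,"z":20,"ax":0,"ay":0,"az":0},{"claw":0.4,"x":0,"y":0,"z":35,"ax":0,"ay":0,"az":0},{"claw":0.4,"x":0,"y":15,"z":40,"ax":0,"ay":0,"az":0},{"claw":0.4,"x":0,"y":10,"z":0,"ax":0,"ay":0,"az":0},{"claw":0.4,"x":0,"y":0,"z":0,"ax":0,"ay":0,"az":0}]'; python3 d.py 3 -8 -78.9; python3 uv.py 8; python3 uv.py 8 scene; python3 tools.py top
```

```text
clock: 37.53
ee_pos: [0.511, -0.2326, 0.2264]
tcp_rot: [[0.981, 0.195, 0.005], [0.195, -0.981, 0.001], [0.005, 0.0, -1.0]]
ft_force: [0.7, 0.5, -0.9]
finger_gap: 0.0521
grasp_force: 0.0
[ 511.  -232.6  226.4] phi -78.7 gap 0.05207618523354392 delta [ -1.5 -26. ] az units -0.03
floor z= [ 3.54000e-02 -1.70000e-03  1.18883e+02]
6013 u 5..74 v -44..81 h 25/27 [119. 132. 141.]
5541 u -16..24 v -60..46 h 22/23 [77. 81. 63.]
floor z= [-3.70000e-03  4.90000e-03  1.18529e+02]
665 u -21..67 v -89..82 h 22/28 [49. 62. 68.]
top c=(745,-12) 99x30 axis 100.7 top 51.3 px [303. 137.] n305 bgr [ 99. 105.  95.]
top c=(628,461) 107x43 axis 87.8 top 28.5 px [144. 167.] n579 bgr [ 47.  92. 147.]
top c=(479,549) 79x31 axis 59.0 top 23.5 px [107. 213.] n331 bgr [64. 74. 70.]
top c=(498,276) 156x24 axis 98.7 top 21.6 px [199. 216.] n368 bgr [100. 108. 132.]
top c=(405,221) 84x21 axis 83.6 top 31.7 px [205. 246.] n412 bgr [ 79. 101. 114.]
top c=(335,469) 72x24 axis 107.8 top 21.1 px [127. 265.] n257 bgr [125. 110. 152.]
```

Stone lies flat: u -17..25, v -60..46. For room, the rasp goes in next at the front; I'll draw it against the front wall afterwards and then place the chisel. Moving to the rasp.

```bash
python3 -m inch '[{"claw":0.4,"x":-6.2,"y":30,"z":0,"ax":0,"ay":0,"az":0.9},{"claw":0.4,"x":-6.2,"y":30,"z":0,"ax":0,"ay":0,"az":0.9},{"claw":0.4,"x":-6.2,"y":30,"z":0,"ax":0,"ay":0,"az":0.9},{"claw":0.4,"x":-6.2,"y":30,"z":0,"ax":0,"ay":0,"az":0.9},{"claw":0.4,"x":-6.2,"y":30,"z":0,"ax":0,"ay":0,"az":0.9},{"claw":0.4,"x":-6.2,"y":30,"z":0,"ax":0,"ay":0,"az":0.9},{"claw":0.4,"x":-6.2,"y":30,"z":0,"ax":0,"ay":0,"az":0.9},{"claw":0.4,"x":-6.2,"y":30,"z":0,"ax":0,"ay":0,"az":0.9},{"claw":0.4,"x":-6.2,"y":30,"z":0,"ax":0,"ay":0,"az":0.9},{"claw":0.4,"x":-6.2,"y":30,"z":0,"ax":0,"ay":0,"az":0.9},{"claw":0.4,"x":-6.2,"y":30,"z":0,"ax":0,"ay":0,"az":0.9},{"claw":0.4,"x":-6.2,"y":30,"z":0,"ax":0,"ay":0,"az":0.9}]'
python3 -m inch '[{"claw":0.4,"x":-6.2,"y":30,"z":0,"ax":0,"ay":0,"az":0.9},{"claw":0.4,"x":-6.2,"y":30,"z":0,"ax":0,"ay":0,"az":0.9},{"claw":0.4,"x":-6.2,"y":30,"z":0,"ax":0,"ay":0,"az":0.9},{"claw":0.4,"x":-6.2,"y":30,"z":0,"ax":0,"ay":0,"az":0.9},{"claw":0.4,"x":0,"y":0,"z":0,"ax":0,"ay":0,"az":0},{"claw":0.4,"x":0,"y":0,"z":0,"ax":0,"ay":0,"az":0}]'
python3 wl.py 330 560 100 370 4 45
```

```text
clock: 38.68
ee_pos: [0.4337, 0.1265, 0.2233]
tcp_rot: [[0.419, 0.908, -0.001], [0.908, -0.419, -0.001], [-0.002, -0.001, -1.0]]
ft_force: [0.6, 0.6, 0.0]
finger_gap: 0.052
grasp_force: 0.0
clock: 39.18
ee_pos: [0.4092, 0.2465, 0.223]
tcp_rot: [[0.118, 0.993, -0.001], [0.993, -0.118, -0.003], [-0.003, -0.001, -1.0]]
ft_force: [0.5, -0.6, -0.1]
finger_gap: 0.0522
grasp_force: 0.0
t 39.2333 tcp [409.7 245.  223.2] phi -7.0 gap 0.0521 gf 0.0 f [-0.2 -0.4 -0.9]
c=(498.5,281.9) 172x32 axis 96.9 top 17.8 n2767 px[326. 112.] rel (88.8,36.9) bgr [151. 152. 181.]
c=(414.4,265.1) 174x26 axis 83.4 top 27.6 n2615 px[261. 145.] rel (4.7,20.1) bgr [104. 126. 142.]
```

```bash
python3 -m inch '[{"claw":0.5,"x":3.5,"y":9.6,"z":-30,"ax":0,"ay":0,"az":0},{"claw":0.5,"x":0,"y":0,"z":-38,"ax":0,"ay":0,"az":0},{"claw":0.5,"x":0,"y":0,"z":-38,"ax":0,"ay":0,"az":0},{"claw":0.5,"x":0,"y":0,"z":-38,"ax":0,"ay":0,"az":0},{"claw":0.5,"x":0,"y":0,"z":-36,"ax":0,"ay":0,"az":0},{"claw":0.5,"x":0,"y":0,"z":-26,"ax":0,"ay":0,"az":0},{"claw":0.5,"x":0,"y":0,"z":-16,"ax":0,"ay":0,"az":0},{"claw":0.5,"x":0,"y":0,"z":-9,"ax":0,"ay":0,"az":0},{"claw":1,"x":0,"y":0,"z":0,"ax":0,"ay":0,"az":0},{"claw":1,"x":0,"y":0,"z":0,"ax":0,"ay":0,"az":0},{"claw":1,"x":0,"y":0,"z":0,"ax":0,"ay":0,"az":0},{"claw":1,"x":0,"y":0,"z":0,"ax":0,"ay":0,"az":0}]'
python3 -m inch '[{"claw":1,"x":0,"y":0,"z":0,"ax":0,"ay":0,"az":0},{"claw":1,"x":0,"y":0,"z":0,"ax":0,"ay":0,"az":0},{"claw":1,"x":0,"y":0,"z":0,"ax":0,"ay":0,"az":0}]'; python3 d.py -49.5 3 -78.9
```

```text
clock: 40.23
ee_pos: [0.4142, 0.256, -0.0055]
tcp_rot: [[0.121, 0.993, 0.002], [0.993, -0.121, 0.002], [0.002, 0.002, -1.0]]
ft_force: [-0.7, -0.5, 1.0]
finger_gap: 0.0246
grasp_force: 0.6
clock: 40.48
ee_pos: [0.4142, 0.256, -0.0056]
tcp_rot: [[0.121, 0.993, 0.002], [0.993, -0.121, 0.001], [0.002, 0.001, -1.0]]
ft_force: [-0.6, -0.1, 6.6]
finger_gap: 0.0235
grasp_force: 30.0
[414.2 256.   -5.6] phi -6.9 gap 0.023488756264712616 delta [  96.1 -461. ] az units -14.4
```

```bash
python3 -m inch '[{"claw":1,"x":0,"y":0,"z":15,"ax":0,"ay":0,"az":0},{"claw":1,"x":0,"y":0,"z":30,"ax":0,"ay":0,"az":0},{"claw":1,"x":0,"y":0,"z":38,"ax":0,"ay":0,"az":0},{"claw":1,"x":0,"y":0,"z":38,"ax":0,"ay":0,"az":0},{"claw":1,"x":0,"y":0,"z":38,"ax":0,"ay":0,"az":0},{"claw":1,"x":0,"y":0,"z":36,"ax":0,"ay":0,"az":0},{"claw":1,"x":6,"y":-14,"z":20,"ax":0,"ay":0,"az":-0.9},{"claw":1,"x":6,"y":-26,"z":0,"ax":0,"ay":0,"az":-0.9},{"claw":1,"x":6,"y":-28,"z":0,"ax":0,"ay":0,"az":-0.9},{"claw":1,"x":6,"y":-28,"z":0,"ax":0,"ay":0,"az":-0.9},{"claw":1,"x":6,"y":-28,"z":0,"ax":0,"ay":0,"az":-0.9},{"claw":1,"x":6,"y":-28,"z":0,"ax":0,"ay":0,"az":-0.9}]'
python3 -m inch '[{"claw":1,"x":6,"y":-28,"z":0,"ax":0,"ay":0,"az":-0.9},{"claw":1,"x":6,"y":-28,"z":0,"ax":0,"ay":0,"az":-0.9},{"claw":1,"x":6,"y":-28,"z":0,"ax":0,"ay":0,"az":-0.9},{"claw":1,"x":6,"y":-28,"z":0,"ax":0,"ay":0,"az":-0.9},{"claw":1,"x":6,"y":-28,"z":0,"ax":0,"ay":0,"az":-0.9},{"claw":1,"x":6,"y":-28,"z":0,"ax":0,"ay":0,"az":-0.9},{"claw":1,"x":6,"y":-28,"z":0,"ax":0,"ay":0,"az":-0.9},{"claw":1,"x":6,"y":-28,"z":0,"ax":0,"ay":0,"az":-0.9},{"claw":1,"x":6,"y":-24,"z":0,"ax":0,"ay":0,"az":-0.9},{"claw":1,"x":5,"y":-15,"z":0,"ax":0,"ay":0,"az":-0.9},{"claw":1,"x":0,"y":0,"z":0,"ax":0,"ay":0,"az":0},{"claw":1,"x":0,"y":0,"z":0,"ax":0,"ay":0,"az":0}]'; python3 d.py -49.5 3 -78.9
```

```text
clock: 41.48
ee_pos: [0.4489, 0.1024, 0.2083]
tcp_rot: [[0.561, 0.828, -0.0], [0.828, -0.561, 0.001], [0.001, -0.001, -1.0]]
ft_force: [0.3, -0.1, -1.5]
finger_gap: 0.0236
grasp_force: 30.0
clock: 42.48
ee_pos: [0.5078, -0.1597, 0.208]
tcp_rot: [[0.981, 0.192, -0.001], [0.192, -0.981, 0.0], [-0.001, -0.0, -1.0]]
ft_force: [0.1, 0.4, -1.1]
finger_gap: 0.0235
grasp_force: 30.0
[ 507.8 -159.7  208. ] phi -79.0 gap 0.02354130148131121 delta [  2.4 -45.3] az units 0.01
```

```bash
python3 -m inch '[{"claw":1,"x":1,"y":-15,"z":0,"ax":0,"ay":0,"az":0},{"claw":1,"x":1,"y":-18,"z":0,"ax":0,"ay":0,"az":0},{"claw":1,"x":0.4,"y":-10,"z":0,"ax":0,"ay":0,"az":0},{"claw":1,"x":0,"y":-2,"z":-15,"ax":0,"ay":0,"az":0},{"claw":1,"x":0,"y":0,"z":-20,"ax":0,"ay":0,"az":0},{"claw":1,"x":0,"y":0,"z":0,"ax":0,"ay":0,"az":0},{"claw":1,"x":0,"y":0,"z":0,"ax":0,"ay":0,"az":0}]'; python3 d.py -49.5 3 -78.9
```

```text
clock: 43.07
ee_pos: [0.5101, -0.2029, 0.1727]
tcp_rot: [[0.981, 0.194, -0.002], [0.194, -0.981, 0.001], [-0.002, -0.002, -1.0]]
ft_force: [0.8, 0.1, -1.2]
finger_gap: 0.0238
grasp_force: 30.0
[ 510.1 -202.9  172.7] phi -78.8 gap 0.02379654512032833 delta [ 0.1 -2. ] az units -0.01
```

```bash
python3 -m inch '[{"claw":1,"x":0,"y":-2,"z":-15,"ax":0,"ay":0,"az":0},{"claw":1,"x":0,"y":0,"z":-18,"ax":0,"ay":0,"az":0},{"claw":1,"x":0,"y":0,"z":-14,"ax":0,"ay":0,"az":0},{"claw":1,"x":0,"y":0,"z":-8,"ax":0,"ay":0,"az":0},{"claw":1,"x":0,"y":0,"z":-2,"ax":0,"ay":0,"az":0},{"claw":1,"x":0,"y":0,"z":0,"ax":0,"ay":0,"az":0}]'; python3 d.py -49.5 3 -78.9
```

```text
clock: 43.57
ee_pos: [0.5112, -0.2061, 0.1167]
tcp_rot: [[0.981, 0.193, 0.0], [0.193, -0.981, -0.0], [0.0, 0.0, -1.0]]
ft_force: [-0.0, 0.0, -1.8]
finger_gap: 0.0239
grasp_force: 30.0
[ 511.2 -206.1  116.7] phi -78.9 gap 0.023857020797755993 delta [-0.9  1.2] az units -0.0
```

```bash
python3 -m inch '[{"claw":1,"x":0,"y":0,"z":-2.5,"ax":0,"ay":0,"az":0},{"claw":0.66,"x":0,"y":0,"z":0,"ax":0,"ay":0,"az":0},{"claw":0.66,"x":0,"y":0,"z":0,"ax":0,"ay":0,"az":0},{"claw":0.66,"x":0,"y":0,"z":0,"ax":0,"ay":0,"az":0},{"claw":0.66,"x":0,"y":0,"z":15,"ax":0,"ay":0,"az":0},{"claw":0.66,"x":0,"y":0,"z":35,"ax":0,"ay":0,"az":0},{"claw":0,"x":-1.5,"y":8,"z":30,"ax":0,"ay":0,"az":0},{"claw":0,"x":-1.5,"y":8,"z":20,"ax":0,"ay":0,"az":0},{"claw":0,"x":-1.5,"y":7,"z":0,"ax":0,"ay":0,"az":0},{"claw":0,"x":-1.5,"y":7,"z":0,"ax":0,"ay":0,"az":0},{"claw":0,"x":0,"y":0,"z":0,"ax":0,"ay":0,"az":0},{"claw":0,"x":0,"y":0,"z":0,"ax":0,"ay":0,"az":0}]'; python3 d.py -77.5 5 -78.9; python3 uv.py 6
python3 - <<'E'
from rack import *
c=load('wrist'); cv2.imwrite('pics/w7.png',cv2.resize(c['pixels'],(800,600)))
E
```

```text
clock: 44.57
ee_pos: [0.5041, -0.1755, 0.2127]
tcp_rot: [[0.981, 0.193, -0.002], [0.193, -0.981, 0.001], [-0.002, -0.001, -1.0]]
ft_force: [0.1, 0.3, -0.0]
finger_gap: 0.0616
grasp_force: 0.0
[ 504.1 -175.5  212.7] phi -78.9 gap 0.06159500980595327 delta [ 2.7 -1.6] az units -0.01
floor z= [ 3.65000e-02 -1.50000e-03  1.18827e+02]
13094 u -17..72 v -53..81 h 22/27 [ 93. 102. 100.]
4358 u -59..-35 v -62..74 h 17/28 [113. 132. 144.]
```

View pics/w7.png

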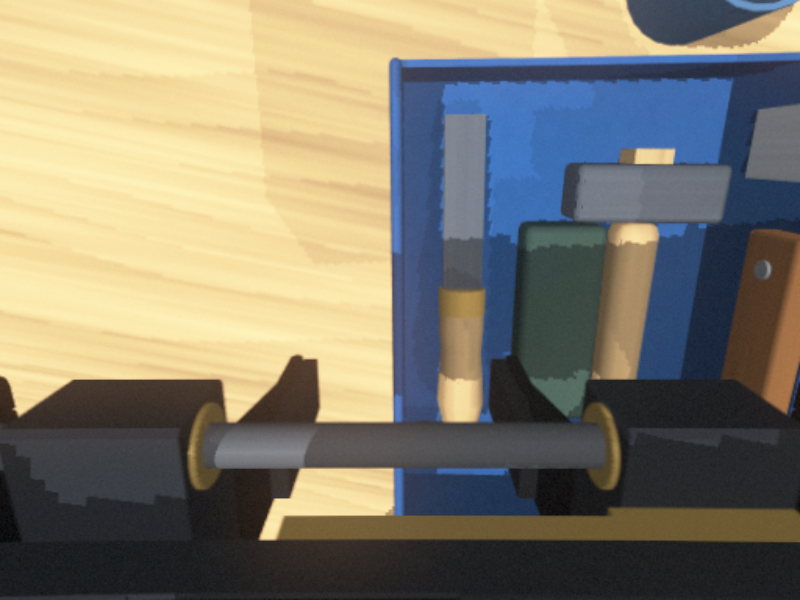

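The wrist view shows rasp (462,270), stone (560,320) and hammer (640,270) all flat in the tray. Now straddling the front wall and rasp with open fingers to draw the rasp against the wall.

```bash
python3 -m inch '[{"claw":0,"x":2.7,"y":-0.5,"z":-10,"ax":0,"ay":0,"az":0},{"claw":0,"x":0,"y":0,"z":-10,"ax":0,"ay":0,"az":0},{"claw":0,"x":0,"y":0,"z":-10,"ax":0,"ay":0,"az":0},{"claw":0,"x":0,"y":0,"z":-10,"ax":0,"ay":0,"az":0},{"claw":0,"x":0,"y":0,"z":-5,"ax":0,"ay":0,"az":0},{"claw":0,"x":0,"y":0,"z":0,"ax":0,"ay":0,"az":0}]'; python3 d.py -77.5 5 -78.9
python3 -m inch '[{"claw":0,"x":0,"y":0,"z":-12,"ax":0,"ay":0,"az":0},{"claw":0,"x":0,"y":0,"z":-12,"ax":0,"ay":0,"az":0},{"claw":0,"x":0,"y":0,"z":-6,"ax":0,"ay":0,"az":0},{"claw":0,"x":0,"y":0,"z":0,"ax":0,"ay":0,"az":0}]'
```

```text
clock: 45.12
ee_pos: [0.5063, -0.1766, 0.167]
tcp_rot: [[0.981, 0.192, -0.003], [0.192, -0.981, 0.0], [-0.003, -0.001, -1.0]]
ft_force: [0.3, 0.3, -0.2]
finger_gap: 0.0867
grasp_force: 0.0
[ 506.3 -176.6  167. ] phi -79.0 gap 0.08668017860886228 delta [ 0.5 -0.4] az units 0.01
clock: 45.45
ee_pos: [0.5063, -0.1763, 0.137]
tcp_rot: [[0.981, 0.192, -0.003], [0.192, -0.981, 0.001], [-0.003, -0.001, -1.0]]
ft_force: [-0.1, -0.5, -0.1]
finger_gap: 0.0871
grasp_force: 0.0
```

```bash
python3 -m inch '[{"claw":0,"x":0,"y":0,"z":-10,"ax":0,"ay":0,"az":0},{"claw":0,"x":0,"y":0,"z":-8,"ax":0,"ay":0,"az":0},{"claw":0,"x":0,"y":0,"z":-5,"ax":0,"ay":0,"az":0},{"claw":0,"x":0,"y":0,"z":0,"ax":0,"ay":0,"az":0}]'
python3 -m inch '[{"claw":0.49,"x":0,"y":0,"z":0,"ax":0,"ay":0,"az":0},{"claw":0.49,"x":0,"y":0,"z":0,"ax":0,"ay":0,"az":0},{"claw":0.49,"x":0,"y":0,"z":0,"ax":0,"ay":0,"az":0},{"claw":0.49,"x":0,"y":0,"z":0,"ax":0,"ay":0,"az":0},{"claw":0.49,"x":0,"y":0,"z":0,"ax":0,"ay":0,"az":0},{"claw":0.49,"x":0,"y":0,"z":0,"ax":0,"ay":0,"az":0},{"claw":0.49,"x":0,"y":0,"z":0,"ax":0,"ay":0,"az":0},{"claw":0.49,"x":0,"y":0,"z":0,"ax":0,"ay":0,"az":0},{"claw":0.49,"x":0,"y":0,"z":0,"ax":0,"ay":0,"az":0}]'; python3 uv.py 6
```

```text
clock: 45.78
ee_pos: [0.5067, -0.1765, 0.1145]
tcp_rot: [[0.981, 0.192, -0.002], [0.192, -0.981, 0.0], [-0.002, -0.001, -1.0]]
ft_force: [0.2, -0.2, -0.1]
finger_gap: 0.087
grasp_force: 0.0
clock: 46.53
ee_pos: [0.5077, -0.1768, 0.1159]
tcp_rot: [[0.981, 0.192, 0.0], [0.192, -0.981, -0.0], [0.0, 0.0, -1.0]]
ft_force: [0.6, -0.5, 0.4]
finger_gap: 0.0453
grasp_force: 0.4
floor z= [ 3.610000e-02 -1.200000e-03  1.188348e+02]
16959 u -17..48 v 1..81 h 22/27 [91. 99. 99.]
6989 u -77..-47 v -6..79 h 11/40 [88. 93. 96.]
1226 u -79..-55 v -46..-24 h 24/27 [113. 156. 182.]
```

Rasp is now against the front wall (u -79..-55), leaving 38 mm for the chisel. Rising and going to the chisel.

```bash
python3 -m inch '[{"claw":0.4,"x":0,"y":0,"z":0,"ax":0,"ay":0,"az":0},{"claw":0.4,"x":0,"y":0,"z":15,"ax":0,"ay":0,"az":0},{"claw":0.4,"x":0,"y":0,"z":35,"ax":0,"ay":0,"az":0},{"claw":0.4,"x":0,"y":5,"z":38,"ax":0,"ay":0,"az":0},{"claw":0.4,"x":0,"y":20,"z":15,"ax":0,"ay":0,"az":0.5},{"claw":0.4,"x":0,"y":27,"z":0,"ax":0,"ay":0,"az":0.95},{"claw":0.4,"x":0,"y":27,"z":0,"ax":0,"ay":0,"az":0.95},{"claw":0.4,"x":0,"y":27,"z":0,"ax":0,"ay":0,"az":0.95},{"claw":0.4,"x":0,"y":27,"z":0,"ax":0,"ay":0,"az":0.95},{"claw":0.4,"x":0,"y":27,"z":0,"ax":0,"ay":0,"az":0.95},{"claw":0.4,"x":0,"y":27,"z":0,"ax":0,"ay":0,"az":0.95},{"claw":0.4,"x":0,"y":27,"z":0,"ax":0,"ay":0,"az":0.95}]'
python3 -m inch '[{"claw":0.4,"x":-1,"y":27,"z":0,"ax":0,"ay":0,"az":0.95},{"claw":0.4,"x":-1,"y":27,"z":0,"ax":0,"ay":0,"az":0.95},{"claw":0.4,"x":-1,"y":27,"z":0,"ax":0,"ay":0,"az":0.95},{"claw":0.4,"x":-1,"y":27,"z":0,"ax":0,"ay":0,"az":0.95},{"claw":0.4,"x":-1,"y":27,"z":0,"ax":0,"ay":0,"az":0.95},{"claw":0.4,"x":-1,"y":27,"z":0,"ax":0,"ay":0,"az":0.95},{"claw":0.4,"x":-1,"y":27,"z":0,"ax":0,"ay":0,"az":0.95},{"claw":0.4,"x":-1,"y":27,"z":0,"ax":0,"ay":0,"az":0.95},{"claw":0.4,"x":-1,"y":20,"z":0,"ax":0,"ay":0,"az":0.95},{"claw":0.4,"x":0,"y":8,"z":0,"ax":0,"ay":0,"az":0.95},{"claw":0.4,"x":0,"y":0,"z":0,"ax":0,"ay":0,"az":0},{"claw":0.4,"x":0,"y":0,"z":0,"ax":0,"ay":0,"az":0}]'
python3 wl.py 400 600 120 390 4 45
```

```text
clock: 47.58
ee_pos: [0.5069, 0.0387, 0.2188]
tcp_rot: [[0.681, 0.732, -0.0], [0.732, -0.681, 0.001], [0.0, -0.001, -1.0]]
ft_force: [1.6, 0.1, 0.7]
finger_gap: 0.052
grasp_force: 0.0
clock: 48.58
ee_pos: [0.4982, 0.2808, 0.2185]
tcp_rot: [[-0.074, 0.997, -0.001], [0.997, 0.074, -0.001], [-0.001, -0.001, -1.0]]
ft_force: [-0.1, -1.2, 0.1]
finger_gap: 0.0521
grasp_force: 0.0
t 48.6333 tcp [498.5 279.9 218.7] phi 4.2 gap 0.0521 gf 0.0 f [0.5 0.1 0.6]
c=(498.5,282.7) 171x32 axis 96.8 top 18.1 n2388 px[259. 150.] rel (0.1,2.8) bgr [154. 156. 186.]
```

```bash
python3 -m inch '[{"claw":0.5,"x":0,"y":2.5,"z":-30,"ax":0,"ay":0,"az":0.52},{"claw":0.5,"x":0,"y":0,"z":-38,"ax":0,"ay":0,"az":0},{"claw":0.5,"x":0,"y":0,"z":-38,"ax":0,"ay":0,"az":0},{"claw":0.5,"x":0,"y":0,"z":-38,"ax":0,"ay":0,"az":0},{"claw":0.6,"x":0,"y":0,"z":-36,"ax":0,"ay":0,"az":0},{"claw":0.6,"x":0,"y":0,"z":-25,"ax":0,"ay":0,"az":0},{"claw":0.6,"x":0,"y":0,"z":-15,"ax":0,"ay":0,"az":0},{"claw":0.6,"x":0,"y":0,"z":-8,"ax":0,"ay":0,"az":0},{"claw":1,"x":0,"y":0,"z":0,"ax":0,"ay":0,"az":0},{"claw":1,"x":0,"y":0,"z":0,"ax":0,"ay":0,"az":0},{"claw":1,"x":0,"y":0,"z":0,"ax":0,"ay":0,"az":0},{"claw":1,"x":0,"y":0,"z":0,"ax":0,"ay":0,"az":0}]'
python3 -m inch '[{"claw":1,"x":0,"y":0,"z":0,"ax":0,"ay":0,"az":0},{"claw":1,"x":0,"y":0,"z":0,"ax":0,"ay":0,"az":0},{"claw":1,"x":0,"y":0,"z":0,"ax":0,"ay":0,"az":0}]'; python3 d.py -36 8 -78.9
```

```text
clock: 49.63
ee_pos: [0.4995, 0.284, -0.0077]
tcp_rot: [[-0.12, 0.993, 0.002], [0.993, 0.12, 0.002], [0.001, 0.002, -1.0]]
ft_force: [0.3, -0.6, 1.1]
finger_gap: 0.0172
grasp_force: 30.0
clock: 49.88
ee_pos: [0.4995, 0.2839, -0.0077]
tcp_rot: [[-0.12, 0.993, 0.002], [0.993, 0.12, 0.001], [0.001, 0.002, -1.0]]
ft_force: [-0.9, -1.0, 6.0]
finger_gap: 0.0176
grasp_force: 30.0
[499.5 283.9  -7.7] phi 6.9 gap 0.017563981792189536 delta [  18.3 -501.2] az units -17.16
```

```bash
python3 -m inch '[{"claw":1,"x":0,"y":0,"z":15,"ax":0,"ay":0,"az":0},{"claw":1,"x":0,"y":0,"z":30,"ax":0,"ay":0,"az":0},{"claw":1,"x":0,"y":0,"z":38,"ax":0,"ay":0,"az":0},{"claw":1,"x":0,"y":0,"z":38,"ax":0,"ay":0,"az":0},{"claw":1,"x":0,"y":0,"z":38,"ax":0,"ay":0,"az":0},{"claw":1,"x":0,"y":-5,"z":36,"ax":0,"ay":0,"az":-0.5},{"claw":1,"x":1,"y":-20,"z":20,"ax":0,"ay":0,"az":-0.95},{"claw":1,"x":1,"y":-28,"z":0,"ax":0,"ay":0,"az":-0.95},{"claw":1,"x":1,"y":-28,"z":0,"ax":0,"ay":0,"az":-0.95},{"claw":1,"x":1,"y":-28,"z":0,"ax":0,"ay":0,"az":-0.95},{"claw":1,"x":1,"y":-28,"z":0,"ax":0,"ay":0,"az":-0.95},{"claw":1,"x":1,"y":-28,"z":0,"ax":0,"ay":0,"az":-0.95}]'
python3 -m inch '[{"claw":1,"x":1,"y":-28,"z":0,"ax":0,"ay":0,"az":-0.95},{"claw":1,"x":1,"y":-28,"z":0,"ax":0,"ay":0,"az":-0.95},{"claw":1,"x":1,"y":-28,"z":0,"ax":0,"ay":0,"az":-0.95},{"claw":1,"x":1,"y":-28,"z":0,"ax":0,"ay":0,"az":-0.95},{"claw":1,"x":1,"y":-28,"z":0,"ax":0,"ay":0,"az":-0.95},{"claw":1,"x":1,"y":-28,"z":0,"ax":0,"ay":0,"az":-0.95},{"claw":1,"x":1,"y":-28,"z":0,"ax":0,"ay":0,"az":-0.95},{"claw":1,"x":1,"y":-28,"z":0,"ax":0,"ay":0,"az":-0.95},{"claw":1,"x":1,"y":-28,"z":0,"ax":0,"ay":0,"az":-0.95},{"claw":1,"x":1,"y":-28,"z":0,"ax":0,"ay":0,"az":-0.95},{"claw":1,"x":1,"y":-15,"z":0,"ax":0,"ay":0,"az":-0.5},{"claw":1,"x":0,"y":0,"z":0,"ax":0,"ay":0,"az":0}]'; python3 d.py -36 8 -78.9
```

```text
clock: 50.88
ee_pos: [0.5038, 0.1175, 0.2058]
tcp_rot: [[0.411, 0.911, -0.0], [0.911, -0.411, 0.001], [0.001, -0.001, -1.0]]
ft_force: [0.7, 0.9, -2.5]
finger_gap: 0.0176
grasp_force: 30.0
clock: 51.88
ee_pos: [0.5144, -0.1807, 0.2062]
tcp_rot: [[0.964, 0.267, 0.001], [0.267, -0.964, -0.003], [-0.0, 0.003, -1.0]]
ft_force: [-0.4, 0.5, -2.1]
finger_gap: 0.0177
grasp_force: 30.0
[ 514.4 -180.7  206.2] phi -74.5 gap 0.017723695318812443 delta [  3.3 -36.5] az units -0.88
```

```bash
python3 -m inch '[{"claw":1,"x":1.5,"y":-12,"z":0,"ax":0,"ay":0,"az":-0.4},{"claw":1,"x":1.3,"y":-15,"z":0,"ax":0,"ay":0,"az":-0.4},{"claw":1,"x":0.5,"y":-7,"z":-10,"ax":0,"ay":0,"az":-0.08},{"claw":1,"x":0,"y":0,"z":-20,"ax":0,"ay":0,"az":0},{"claw":1,"x":0,"y":0,"z":-12,"ax":0,"ay":0,"az":0},{"claw":1,"x":0,"y":0,"z":0,"ax":0,"ay":0,"az":0},{"claw":1,"x":0,"y":0,"z":0,"ax":0,"ay":0,"az":0}]'; python3 d.py -36 8 -78.9
```

```text
clock: 52.47
ee_pos: [0.5184, -0.2092, 0.1632]
tcp_rot: [[0.98, 0.201, -0.002], [0.201, -0.98, 0.001], [-0.001, -0.001, -1.0]]
ft_force: [-0.6, -0.6, -1.0]
finger_gap: 0.0175
grasp_force: 30.0
[ 518.4 -209.2  163.2] phi -78.4 gap 0.017482537682101822 delta [-0.7 -8.1] az units -0.1
```

```bash
python3 -m inch '[{"claw":1,"x":-0.7,"y":-5,"z":0,"ax":0,"ay":0,"az":-0.1},{"claw":1,"x":0,"y":-2,"z":-5,"ax":0,"ay":0,"az":0},{"claw":1,"x":0,"y":0,"z":-15,"ax":0,"ay":0,"az":0},{"claw":1,"x":0,"y":0,"z":-10,"ax":0,"ay":0,"az":0},{"claw":1,"x":0,"y":0,"z":0,"ax":0,"ay":0,"az":0},{"claw":1,"x":0,"y":0,"z":0,"ax":0,"ay":0,"az":0}]'; python3 d.py -36 8 -78.9
```

```text
clock: 52.97
ee_pos: [0.5178, -0.2173, 0.1335]
tcp_rot: [[0.982, 0.191, -0.001], [0.191, -0.982, 0.0], [-0.001, -0.0, -1.0]]
ft_force: [-0.3, 0.2, -1.6]
finger_gap: 0.0174
grasp_force: 30.0
[ 517.8 -217.3  133.5] phi -79.0 gap 0.01736566680522944 delta [-0.1  0.1] az units 0.02
```

```bash
python3 -m inch '[{"claw":1,"x":0,"y":0,"z":-3,"ax":0,"ay":0,"az":0},{"claw":1,"x":0,"y":0,"z":-2,"ax":0,"ay":0,"az":0},{"claw":1,"x":0,"y":0,"z":0,"ax":0,"ay":0,"az":0},{"claw":0.6,"x":0,"y":0,"z":0,"ax":0,"ay":0,"az":0},{"claw":0.6,"x":0,"y":0,"z":0,"ax":0,"ay":0,"az":0},{"claw":0.6,"x":0,"y":0,"z":0,"ax":0,"ay":0,"az":0},{"claw":0.6,"x":0,"y":0,"z":20,"ax":0,"ay":0,"az":0},{"claw":0.6,"x":0,"y":0,"z":35,"ax":0,"ay":0,"az":0},{"claw":0.6,"x":-10,"y":0,"z":35,"ax":0,"ay":0,"az":0},{"claw":0.6,"x":-20,"y":0,"z":30,"ax":0,"ay":0,"az":0},{"claw":0.6,"x":-20,"y":0,"z":30,"ax":0,"ay":0,"az":0},{"claw":0.6,"x":0,"y":0,"z":0,"ax":0,"ay":0,"az":0}]'; python3 uv.py 6; python3 tools.py top
python3 - <<'E'
from rack import *
c=load('wrist'); cv2.imwrite('pics/w8.png',cv2.resize(c['pixels'],(800,600)))
E
```

```text
clock: 53.97
ee_pos: [0.4673, -0.2209, 0.2841]
tcp_rot: [[0.982, 0.188, 0.009], [0.188, -0.982, 0.0], [0.009, 0.001, -1.0]]
ft_force: [-0.5, -1.5, -0.9]
finger_gap: 0.0349
grasp_force: 0.0
floor z= [ 3.620000e-02 -8.000000e-04  1.186937e+02]
6770 u -76..-21 v -93..84 h 14/27 [154. 165. 190.]
6623 u -35..73 v -94..80 h 22/27 [121. 145. 159.]
4440 u -17..24 v -62..45 h 22/23 [87. 93. 78.]
top c=(745,-15) 99x28 axis 102.5 top 50.0 px [303. 137.] n317 bgr [ 97. 103.  93.]
top c=(628,461) 108x43 axis 87.8 top 28.8 px [144. 167.] n576 bgr [ 47.  93. 145.]
top c=(478,549) 82x31 axis 59.5 top 23.3 px [107. 214.] n326 bgr [63. 73. 68.]
top c=(335,470) 71x25 axis 108.0 top 20.9 px [127. 265.] n263 bgr [122. 107. 149.]
```

View pics/w8.png

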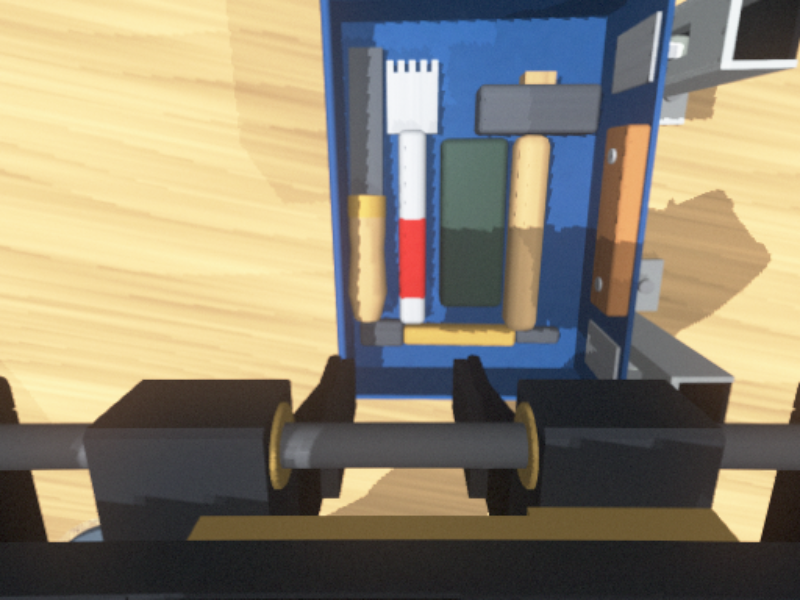

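All five tools lie flat inside the walls: rasp (368,200), chisel (412,190), stone (473,220), hammer (530,200), riffler (460,333). A last check that the tray is still home, then I hand in.

Run:
```python
from rack import *
for n in('wrist','scene'):
    c=load(n) if n=='wrist' else grab(n); P=cloud(c)*1e3; u=(P[...,:2]-O)@rx+85; v=(P[...,:2]-O)@ry; z=P[...,2]; hsv=cv2.cvtColor(c['pixels'],cv2.COLOR_BGR2HSV)
    b=(hsv[...,0]>100)&(hsv[...,0]<128)&(hsv[...,1]>100)
    for lo,hi in((-118,-95),(-70,-40),(40,70),(95,118)):
        m=b&(u>74)&(u<90)&(v>lo)&(v<hi)&(z>190)&(z<225)
        if m.sum()>10: print(n,(lo,hi),m.sum(),'plate top z',np.percentile(z[m],[90,97]).round(1))
```

```text
wrist (-70, -40) 207 plate top z [206.4 206.8]
wrist (40, 70) 353 plate top z [206.2 206.6]
wrist (95, 118) 132 plate top z [206.  206.7]
scene (40, 70) 12 plate top z [203.  204.4]
```

```bash
python3 -c "
from plant import bot
print(bot.finish_job())"
```

```text
the job is handed in; nothing more can be done
None
```

The tray hangs locked in the top slots and level, all five tools (rasp, chisel, hammer, stone, riffler) lie flat inside it, the bowl, bottle and mug were left alone, and the job was handed in at about 54 s; no verdict came back.

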